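# Unclamp a glued reed-block blank and set it up for routing

## Robot

A 6-joint arm with a two-finger parallel gripper is mounted at the origin on the work surface. World frame = base frame: x ahead of the robot, y to its left, z up, the work surface at z = 0. Lengths are in mm, angles in rad, forces in N, time in s.
With the tool pointing down it reaches from about 275 to 750 mm from the base axis. Payload 10.2 kg.
Tool frame: the origin (TCP) lies between the finger pads; the fingertips stand 11 mm ahead of it and the grasp point (between the pads) lies 8 mm behind it (ctrl.tip_extent is the distance from the TCP to the fingertips, in mm); z points along the fingers, y is the direction in which the jaws open and shut (so a half turn about z gives the same grasp; the last joint's range is limited). The gripper opens to 85 mm and grips with 20 to 120 N. Pads are 22 mm wide; open, the fingers measure 114 mm over their backs; the gripper's body (76 mm by 85 mm) begins 54 mm behind the grasp point. The pads swing forward as they close: fully open they stand 13 mm farther back than shut.
Start: joints at [0.995, 0.313, 1.498, -0, 1.331, -0.223], TCP at [181.414, 492.666, 242.294] pointing down, gripper open.
Joint ranges: [-2.94, 2.94], [-0.97, 2.17], [0.19, 2.56], [-1.23, 4.37], [0.02, 3.11], [-2.88, 2.88]. Speed limits (rad/s): [2.39, 2.39, 3.01, 3.14, 3.14, 3.14].

## Interface

Orientations are given as a unit quaternion [w, x, y, z].
In Python, from rig import ctrl gives the robot as it stands.
- The arm moves only by the tool apply_moves, never from a script. Its argument "commands" is a list of rows, each a list of 5 numbers: the finger opening in cm, from 0 to 8.54, then the shift along the tool's x, y, z in cm, then the turn about the tool's z in rad. In form: [[jaw, dx, dy, dz, roll], ...]. A call has 1 to 12 rows; each row shifts and turns the commanded pose from where the row before left it, along the tool's axes as they then stand; what a row does not reach is not made up. A row lasts 1/12 s, in which the tool goes at most 41.7 mm and 7.16 degrees, less where a joint would pass 70% of its speed; a pose out of reach is approached as far as the arm can. A call with a gripper value outside its range is refused whole. The fingers move at their own pace and stop on an object; "squeeze" is the grip in N (left out, the last holds). Time passes only in rows, so rows that do not move let the fingers close. It gives the time, the measured TCP pose, the force and the opening at its end, in the units of the state.
- ctrl.sense(): the state, without advancing time (a new reading comes with each control period).
- ctrl.capture(name): name is "scene" or "top" or "wrist"; returns the picture (420x560x3 uint8, red, green, blue); there is no depth.
- ctrl.camera_info(name): a dict with "fov_y" (degrees; the focal length in pixels is half the picture's height over the tangent of half this angle, whatever the lens; pixels are square), "cx", "cy" (the principal point, pixels), "camera_from_world" (4x4, takes a point from world to camera coordinates). Camera axes: x right, y down, z forward; pixel columns grow to the right and rows downward; lengths in mm; the calibration is good to about 2 mm. A picture is of the moment at which its call begins: read the wrist's pose just before it. camera_info takes no time and is no camera call; for the wrist camera it gives the pose at the moment of the call.
- ctrl.finish_job(): hands the job in, once; it reports no verdict.
The state is a dict: "time_s": time; "joints": joint angles; "dq": joint speeds; "tau": joint torques, N m; "eef_pos": TCP position; "ee_rot": TCP orientation; "force": force on the tool from outside, world axes, zero at the start; "wrist_torque": the same for the moment, N m; "grip_width": opening from 0.0 (shut) to 1.0 (fully open).
Only numpy, scipy, OpenCV 4.12 (cv2) and the standard library are available. Lean on these libraries where they do the work, as an engineer would, in place of code of your own. Each camera call takes 0.05 s, during which the arm holds its last target.

## Task

The glue has set and the clamps on the reed-block blank are slackened: take them all off and hang every one astride the rail of the clamp rack, beam resting flat across its top and one jaw on either side. Lay the blank on the routing board and, with the hold-down still up, push it fully home into the fence corner, square and flush against both fences; then swing the hold-down right down onto it. Leave the glue bottle, tumbler and screwdriver alone.

Things in the scene. Friction and masses are not known exactly. Their poses are not given: they have to be found in the camera images.
- clamp1_beam (a point): Slackened bar clamp, an upside-down U, 0.22 kg. Aluminium beam 150 long (y) x 12 wide x 22 high; below it two red jaws 22 x 22 reach 25 down, leaving a throat 68 wide (jaws at 34 to 56 either side in y, tops 4 above the beam). Wooden screw handle from the +y jaw, out to 100. Point: beam's centre, half-way up, 11 above its underside; balances within 5 of it. Starts astride the blank, 6 free each side.
- clamp2_beam (a point): Another bar clamp like clamp 1: same shape, size, point and axes. Two to four clamps are there, about 60 apart along the blank; those absent read None.
- clamp3_beam (a point): Another bar clamp like clamp 1: same shape, size, point and axes. Two to four clamps are there, about 60 apart along the blank; those absent read None.
- clamp4_beam (a point): Another bar clamp like clamp 1: same shape, size, point and axes. Two to four clamps are there, about 60 apart along the blank; those absent read None.
- blank_centre (a point): Glued-up reed-block blank: a plain wooden bar of three strips, 230 long (x) x 56 wide (y) x 28 high (z), about 0.22 kg; either end may go first. Starts on two fixed bearers 20 high that cross under it, 65 to either side of its middle (each 130 long, 24 wide), with the clamps astride it. Point: its centre, half-way up.
- rail_top (a point): Clamp rack, fixed: square wooden rail 40 wide x 40 high, 320 long, level on two low posts with feet. Point: middle of the rail's flat top, 120 above the bench; x along the rail, y across it, z up. Nothing stands above the rail's top; four clamps fit side by side, 65 apart.
- corner (a point): Routing board, fixed: grey base 300 x 190 x 12, L-shaped wooden fence 22 high and thick. Point: inside corner of the fences, on the base's top face. x runs along the long fence (which lies at -y) into the short fence (at +x); y away from the long fence. Base reaches 275 to -x, 148 to +y; short fence's face 113 to +y. A blank fully home has its centre at (-115, 28, 14) from here.
- holddown (a joint): Hinged hold-down of the routing board: steel arm 14 wide, 8 thick, rubber foot 18 across below it 60 from the hinge, red barrel grip at its end. 0 = level; on the blank the foot stops it at about 0.025 rad; grows as it swings up, to 1.5. Stiff: stays where it is left, takes about 2 N at the grip. Starts at 1.15 to 1.4, its grip still leaning out up to 32 over the base from the long fence's face.
- holddown_hinge (a point): Hinge axis of the hold-down, in a bracket behind the long fence; axes as the corner's: the hinge axis is x, the arm points along +y when down and swings up to +z. From the corner it lies at (-40, -32, +40).
- holddown_grip (a point): Centre of the red barrel grip, 22 across, 26 long along the hinge axis, 128 out from the hinge: pinch it by its two flat ends, or press it down.
- glue: Bystander: white glue bottle, 54 across, 130 high, standing. Origin: centre of its underside. Leave alone.
- tumbler: Bystander: empty glass tumbler, 70 across, 75 high, standing. Origin: centre of its underside. Leave alone.
- driver: Bystander: screwdriver 140 long, 25 thick, lying on the bench beyond the blank. Origin: near its middle, at its underside. Leave alone.
Things that resemble listed ones, but are neither listed nor needed, are in the scene too. What is shaped like the part that bears clamp2_beam but blue is not meant.

How it is judged:
By the outcome, as a careful person would: the job done as asked, in the order asked, and still so for the second after the job is handed in, with the robot touching nothing.
Of clamp1, clamp2, clamp3, clamp4 only 2 to 4 are there at a start; the rules pass over those that are not, and their reading is None.
At some moment in a run one of blank, clamp1, clamp2, clamp3, clamp4 may be knocked a few centimetres aside while the robot is not near it.
It also fails if it takes over 210 s, if anything falls off the work surface, if the arm or the gripper's body presses on something with over 40 N, if the wrist force passes 120 N, or if a joint passes its speed limit or range.

## Working session

There is one attempt and no reset: what is moved stays moved. The work goes in short steps, Python scripts to look and compute and a tool call to move; the robot and the scene stay as the last step left them, time stands still between calls to the robot, and variables do not carry over. Pictures are saved under pics/ and viewed, and the job is handed in when it is done.

Besides the shell and the picture viewer there is one more tool, called after "Call:" as name(argument=value, ...), one argument or row to a line, values as JSON. apply_moves: Moves the arm, as the interface text tells. Its arguments: {"type":"object","properties":{"commands":{"type":"array"},"squeeze":{"type":"number"}},"required":["commands"]}

```bash
mkdir -p pics; ls
cat > h.py <<'E'
import numpy as np, cv2
from rig import ctrl
def snap(name,fn,crop=None,scale=1):
    im=ctrl.capture(name)[:,:,::-1]
    cv2.imwrite('pics/raw_'+fn+'.png',im)
    if crop: im=im[crop[1]:crop[3],crop[0]:crop[2]]
    if scale!=1: im=cv2.resize(im,None,fx=scale,fy=scale,interpolation=cv2.INTER_CUBIC)
    cv2.imwrite('pics/'+fn+'.png',im)
def crop(fn,out,c,scale):
    im=cv2.imread('pics/raw_'+fn+'.png')[c[1]:c[3],c[0]:c[2]]
    cv2.imwrite('pics/'+out+'.png',cv2.resize(im,None,fx=scale,fy=scale,interpolation=cv2.INTER_CUBIC))
def K(info): 
    f=210/np.tan(np.radians(info['fov_y'])/2); return f,info['cx'],info['cy']
def ray(info,u,v):
    f,cx,cy=K(info); T=np.array(info['camera_from_world']); R=T[:3,:3]; o=-R.T@T[:3,3]
    d=R.T@np.array([(u-cx)/f,(v-cy)/f,1]); return o,d
def at_z(info,u,v,z):
    o,d=ray(info,u,v); return o+d*(z-o[2])/d[2]
def proj(info,p):
    f,cx,cy=K(info); T=np.array(info['camera_from_world']); q=T[:3,:3]@np.array(p,float)+T[:3,3]
    return np.array([cx+f*q[0]/q[2],cy+f*q[1]/q[2]])
E
python3 - <<'E'
from h import *
print(ctrl.sense())
for n in ['scene','top','wrist']:
    snap(n,n+'0'); i=ctrl.camera_info(n); print(n,i)
E
```

```text
pics
{'time_s': 0.0, 'joints': array([ 9.94570879e-01,  3.13441300e-01,  1.49844203e+00,  1.22103742e-05,
        1.33099374e+00, -2.23426628e-01]), 'dq': array([-0.00083232,  0.00089464, -0.00037669, -0.00095614, -0.00066001,
       -0.00025787]), 'tau': array([-3.91747235e-04, -4.12252343e+01, -2.59744102e+01, -2.20333741e-04,
        4.15917064e-03,  4.02602410e-06]), 'eef_pos': array([181.28684282, 492.44783271, 241.73765553]), 'ee_rot': array([-2.55446248e-04,  1.75487398e-01,  9.84481468e-01, -5.89247388e-04]), 'force': array([0.02014366, 0.95037427, 0.2014393 ]), 'wrist_torque': array([0.00118431, 0.01081358, 0.00327489]), 'grip_width': 1.0006169139943848}
scene {'fov_y': 51.54246033615635, 'cx': 284.25042541223695, 'cy': 210.73338254490218, 'camera_from_world': array([[-5.92805167e-01,  8.05193312e-01, -1.56768606e-02,
         3.67603873e+02],
       [ 6.49894089e-01,  4.66792026e-01, -5.99785694e-01,
        -2.77553750e+02],
       [-4.75625595e-01, -3.65744357e-01, -8.00007099e-01,
         1.40380710e+03],
       [ 0.00000000e+00,  0.00000000e+00,  0.00000000e+00,
      
[... 218 characters left out ...]
 [-9.97049706e-01,  1.18431668e-04, -7.67585206e-02,
         5.50170708e+02],
       [ 7.67478903e-02, -1.51752712e-02, -9.96935039e-01,
         1.08790012e+03],
       [ 0.00000000e+00,  0.00000000e+00,  0.00000000e+00,
         1.00000000e+00]])}
wrist {'fov_y': 59.95691470552489, 'cx': 280.37871247003625, 'cy': 209.02450979429497, 'camera_from_world': array([[ 3.44731841e-01,  9.38701100e-01,  4.50089615e-04,
        -5.24232933e+02],
       [ 8.98838203e-01, -3.30230621e-01,  2.88162493e-01,
        -3.71425775e+01],
       [ 2.70647082e-01, -9.89342289e-02, -9.57581420e-01,
         3.79161955e+02],
       [ 0.00000000e+00,  0.00000000e+00,  0.00000000e+00,
         1.00000000e+00]])}
```

View pics/top0.png

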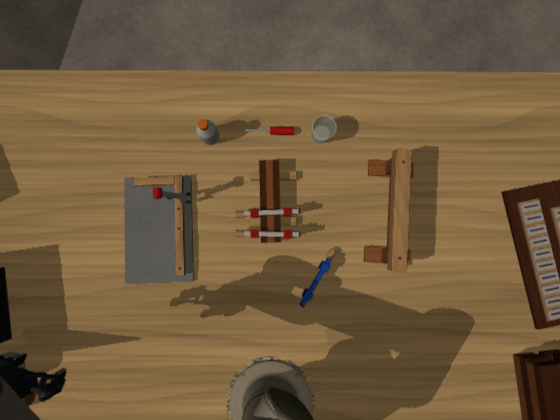

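View pics/scene0.png

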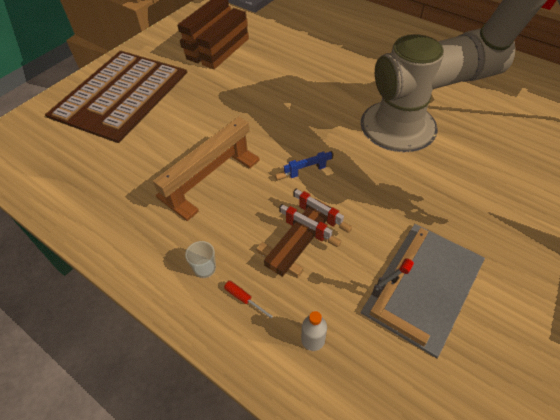

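View pics/wrist0.png

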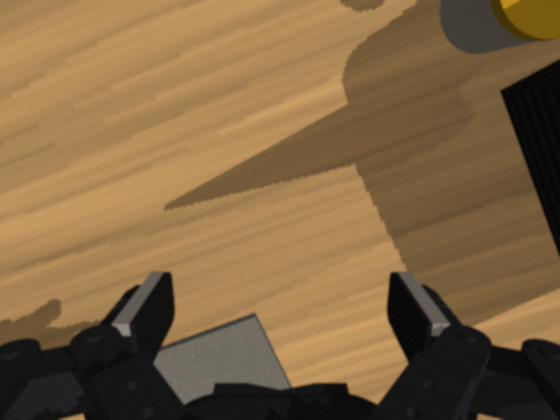

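The pictures show two red clamps astride the blank in the top view, at (272,212) and (272,234). The blue decoy is at (317,282). The rack is at (399,210), and the dark bar stack and tray lie at the far right. The routing board is at (160,230), with its grip at (157,193).

Run:
```python
from h import *
crop('top0','c1',(220,145,345,255),6)
crop('top0','c2',(110,160,220,295),4)
crop('top0','c3',(350,140,430,280),4)
crop('scene0','c4',(230,170,370,280),5)
```

```text
(no output)
```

View pics/c1.png

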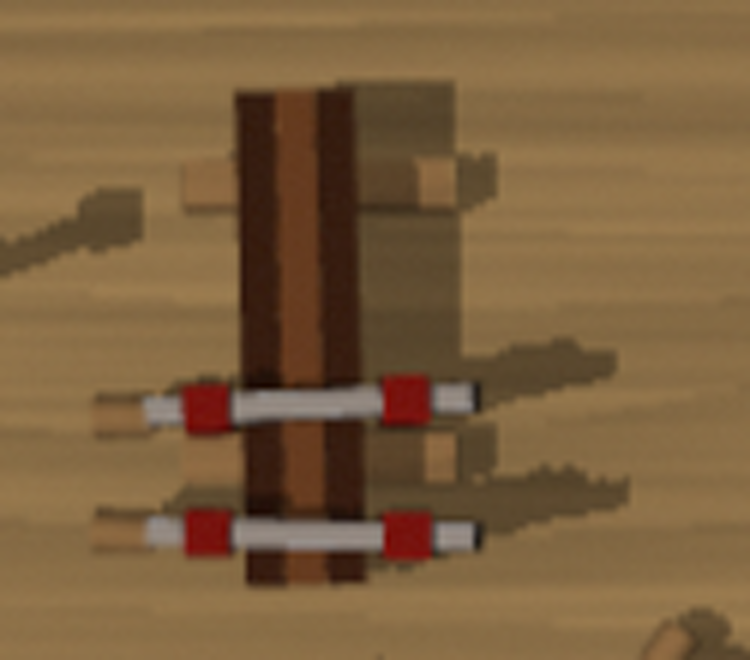

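View pics/c2.png

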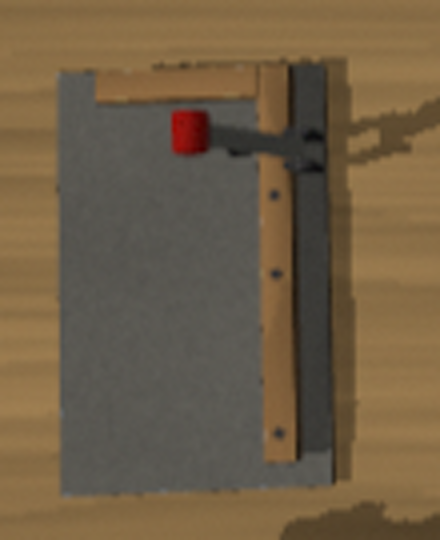

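View pics/c3.png

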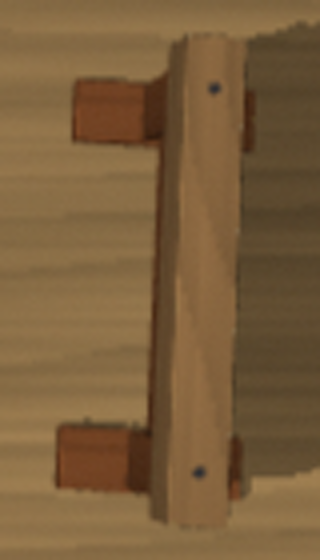

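View pics/c4.png

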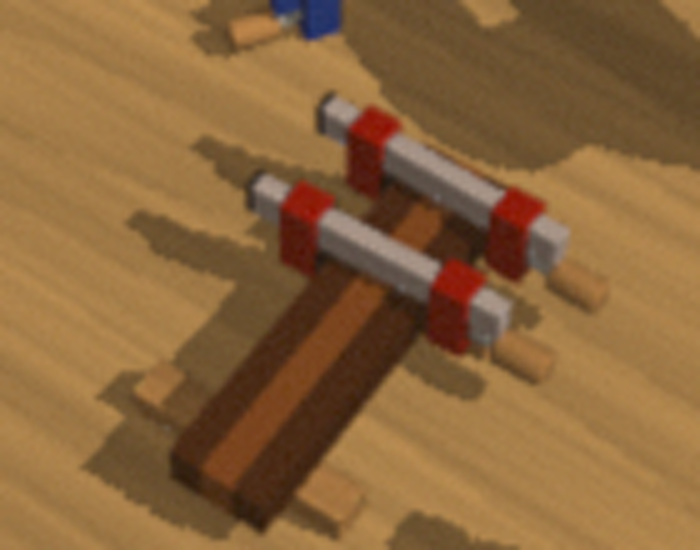

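```bash
cat >> h.py <<'E'
def cp(x,y,off,s): return off[0]+(x+.5)/s-.5, off[1]+(y+.5)/s-.5
E
python3 - <<'E'
from h import *
np.set_printoptions(precision=1,suppress=True)
I=ctrl.camera_info('top'); T=np.array(I['camera_from_world']); print('cam',-T[:3,:3].T@T[:3,3], ctrl.tip_extent)
o=(220,145)
def P(x,y,z,o=o,s=6): return at_z(I,*cp(x,y,o,s),z)
print('blank',[P(x,y,48)[:2] for x,y in [(236,92),(355,90),(366,583),(247,585)]], np.mean([P(x,y,48) for x,y in [(236,92),(355,90),(366,583),(247,585)]],axis=0))
for n,L,R in [('A',(208,410),(408,400)),('B',(209,534),(408,535))]:
    a=P(*L,74);b=P(*R,74); print(n,a,b,(a+b)/2,np.degrees(np.arctan2(*(a-b)[:2][::-1])))
o3=(350,140)
a=P(215,38,120,o3,4);b=P(200,523,120,o3,4);print('rail',a,b,(a+b)/2,np.degrees(np.arctan2(*(a-b)[:2][::-1])),np.linalg.norm(a-b))
for x,y in [(185,36),(245,38),(233,525),(168,520),(214,88),(199,472)]: print(P(x,y,120,o3,4)[:2])
o2=(110,160)
print('long',P(259,100,34,o2,4),P(264,462,34,o2,4)); print('short',P(96,102,34,o2,4),P(258,96,34,o2,4))
print('base',[P(x,y,12,o2,4)[:2] for x,y in [(59,71),(62,494),(334,485),(326,65)]])
print('blue', at_z(I,317,282,26),'glue',at_z(I,207,132,60),'tumb',at_z(I,323,130,40),'drv',at_z(I,270,130,10))
print('wc',ctrl.camera_info('wrist')['camera_from_world'])
E
```

```text
cam [ 465.    -4.3 1127.1] 11.0
blank [array([668.5,  30.4]), array([669.5, -25. ]), array([441. , -29.7]), array([440.2,  24.8])] [554.8   0.1  48. ]
A [519.   41.8  74. ] [523.5 -48.1  74. ] [521.3  -3.2  74. ] 92.83889920028093
B [463.5  41.2  74. ] [463.  -47.9  74. ] [463.2  -3.4  74. ] 89.6379480663937
rail [ 684.1 -350.9  120. ] [ 369.1 -333.   120. ] [ 526.6 -342.   120. ] -3.252964316746035 315.5670972112054
[ 685.4 -331.2]
[ 684.2 -370.7]
[ 367.8 -354.2]
[ 371.  -312.5]
[ 651.  -349.4]
[ 401.5 -333.2]
long [600.6 267.6  34. ] [349.6 259.5  34. ]
short [599.2 381.2  34. ] [603.5 268.4  34. ]
base [array([624.2, 415.9]), array([325.5, 405.3]), array([331.2, 215.5]), array([628.7, 225.7])]
blue [ 328.7 -131.5   26. ] glue [744.2 173.9  60. ] tumb [ 756.1 -150.8   40. ] drv [763.7  -0.4  10. ]
wc [[   0.3    0.9    0.  -524.2]
 [   0.9   -0.3    0.3  -37.1]
 [   0.3   -0.1   -1.   379.2]
 [   0.     0.     0.     1. ]]
```

Candidates for the clamps: the red clamps at top (272,212) and (272,234), both astride the blank, which are the ones I want. The blue one at (317,282) is the decoy and the other red item at (283,131) is the screwdriver. The crop confirms two red-jawed clamps, and clamps 3 and 4 are absent.

```bash
cat >> h.py <<'E'
def R_of(q):
    from scipy.spatial.transform import Rotation as Ro
    return Ro.from_quat([q[1],q[2],q[3],q[0]]).as_matrix()
def state():
    s=ctrl.sense(); R=R_of(s['ee_rot']); yaw=np.degrees(np.arctan2(R[1,1],R[0,1]))
    print('t %.2f pos %s yaw %.2f tilt %.2f F %s grip %.1fmm'%(s['time_s'],np.round(s['eef_pos'],1),yaw,np.degrees(np.arccos(-R[2,2])),np.round(s['force'],1),s['grip_width']*85.4),'j6 %.2f'%s['joints'][5])
    return s['eef_pos'],yaw
def plan(target,yawt=None):
    """cm / rad deltas: turn first, then shift"""
    p,yaw=state()
    if yawt is None: yawt=yaw
    r=-np.radians(yawt-yaw); a=np.radians(yawt); d=np.array(target)-p
    print('roll %.4f then dx %.2f dy %.2f dz %.2f cm'%(r,(-d[0]*np.sin(a)+d[1]*np.cos(a))/10,(d[0]*np.cos(a)+d[1]*np.sin(a))/10,-d[2]/10))
E
python3 - <<'E'
from h import *
plan([463,-3,200],-0.4)
E
```

```text
t 0.15 pos [181.3 492.5 241.9] yaw 69.78 tilt 0.05 F [1.1 0.3 0.3] grip 85.2mm j6 -0.22
roll 1.2249 then dx -49.35 dy 28.51 dz 4.19 cm
```

Call:
apply_moves(
  commands=[
    [8.5,0,0,0,0.112],
    [8.5,0,0,0,0.112],
    [8.5,0,0,0,0.112],
    [8.5,0,0,0,0.112],
    [8.5,0,0,0,0.112],
    [8.5,0,0,0,0.112],
    [8.5,0,0,0,0.112],
    [8.5,0,0,0,0.112],
    [8.5,0,0,0,0.112],
    [8.5,0,0,0,0.112],
    [8.5,0,0,0,0.107],
  ],
)

```text
time_s: 1.07
eef_pos: [181.4, 492.6, 242.0]
ee_rot: [0.0, 0.712, 0.702, -0.0]
force: [-0.3, 1.0, 0.4]
grip_width: 0.998
```

Run:
```python
from h import *
plan([463,-3,200],-0.4)
```

```text
t 1.07 pos [181.4 492.6 242. ] yaw -0.83 tilt 0.03 F [-0.3  1.   0.4] grip 85.2mm j6 1.01
roll -0.0076 then dx -49.36 dy 28.51 dz 4.20 cm
```

Call:
apply_moves(
  commands=[
    [5,-3,1.73,0,0],
    [5,-3,1.73,0,0],
    [5,-3,1.73,0,0],
    [5,-3,1.73,0,0],
    [5,-3,1.73,0,0],
    [5,-3,1.73,0,0],
    [5,-3,1.73,0,0],
    [5,-3,1.73,0,0],
    [5,-3,1.73,0,0],
    [5,-3,1.73,0,0],
    [5,-3,1.73,0,0],
    [5,-3,1.73,0,0],
  ],
)

```text
time_s: 2.07
eef_pos: [386.2, 129.2, 242.3]
ee_rot: [0.0, 0.71, 0.704, 0.0]
force: [0.2, 0.7, -0.6]
grip_width: 0.583
```

Run:
```python
from h import *
plan([463,-3,200],-0.4)
```

```text
t 2.07 pos [386.2 129.2 242.3] yaw -0.52 tilt 0.01 F [ 0.2  0.7 -0.6] grip 49.8mm j6 0.04
roll -0.0021 then dx -13.16 dy 7.78 dz 4.23 cm
```

Call:
apply_moves(
  commands=[
    [5,-2.5,1.5,0.7,0],
    [5,-2.5,1.5,0.7,0],
    [5,-2.5,1.5,0.7,0],
    [5,-2.5,1.5,0.7,0],
    [5,-2.1,1.3,0.7,0],
    [5,-1,0.5,0.7,0],
    [5,0,0,0,0],
    [5,0,0,0,0],
  ],
)

```text
time_s: 2.73
eef_pos: [462.1, -0.5, 199.9]
ee_rot: [-0.001, 0.71, 0.704, -0.0]
force: [-0.8, 0.5, 0.6]
grip_width: 0.587
```

Run:
```python
from h import *
state(); i=ctrl.camera_info('wrist'); snap('wrist','w1'); np.save('w1.npy',i,allow_pickle=True)
snap('top','t1',(220,145,345,255),6)
```

```text
t 2.73 pos [462.1  -0.5 199.9] yaw -0.55 tilt 0.09 F [-0.8  0.5  0.6] grip 50.1mm j6 -0.25
```

View pics/w1.png

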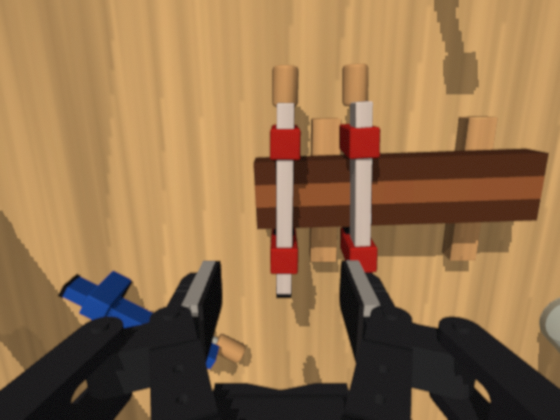

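Run:
```python
from h import *
np.set_printoptions(precision=1,suppress=True)
crop('w1','w1c',(240,50,400,310),3)
i=np.load('w1.npy',allow_pickle=True).item()
T=np.array(i['camera_from_world']);print('cam',-T[:3,:3].T@T[:3,3])
for p in [[463,-3,70],[463,40,74],[463,-48,74]]: print(proj(i,p))
```

```text
cam [462.1  72.3 332.1]
[282.9 205. ]
[282.5 147.9]
[283.3 262.3]
```

View pics/w1c.png

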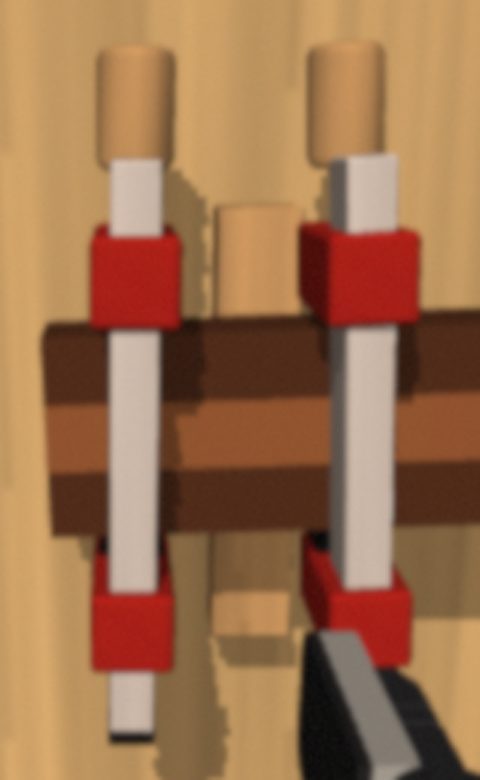

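Run:
```python
from h import *
np.set_printoptions(precision=1,suppress=True)
i=np.load('w1.npy',allow_pickle=True).item()
def P(x,y,z): return at_z(i,*cp(x,y,(240,50),3),z)
for pts in [[(135.5,240),(135,328),(133,592),(132.5,670)],[(376,234),(374,325),(370,588),(370,664)]]:
    q=[P(*p,74) for p in pts]; print(np.array(q)[:,:2], np.mean(q,axis=0), np.degrees(np.arctan2(*(q[0]-q[3])[:2][::-1])))
print('beam', P(135,240,70),P(133,590,70), P(369,450,70))
print('blank corners',P(47,325,48),P(53,535,48))
plan([463,-3,62])
```

```text
[[464.7  52.6]
 [464.5  32.1]
 [463.6 -35.3]
 [463.3 -57.1]] [464.   -1.9  74. ] 89.29231425815146
[[520.3  53.4]
 [521.   32.4]
 [523.9 -34.7]
 [525.1 -55.9]] [522.6  -1.2  74. ] 92.49830095631312
beam [464.6  52.2  70. ] [463.6 -36.4  70. ] [522.5   0.6  70. ]
blank corners [441.8  29.1  48. ] [441.8 -29.   48. ]
t 2.83 pos [462.2   0.1 200.7] yaw -0.46 tilt 0.02 F [ 0.3  0.4 -0.2] grip 49.9mm j6 -0.25
roll -0.0000 then dx -0.31 dy 0.08 dz 13.87 cm
```

Call:
apply_moves(
  commands=[
    [4,-0.2,0.15,2.5,0],
    [4,0,0,2.5,0],
    [4,0,0,2.5,0],
    [4,0,0,2.5,0],
    [4,0,0,1.5,0],
    [4,0,0,1,0],
    [4,0,0,1,0],
    [4,0,0,0,0],
    [4,0,0,0,0],
  ],
)

```text
time_s: 3.58
eef_pos: [464.1, -2.4, 65.6]
ee_rot: [0.0, 0.71, 0.704, 0.0]
force: [-0.0, -0.9, -0.4]
grip_width: 0.47
```

Run:
```python
from h import *
state(); snap('scene','s2',(230,130,390,290),4)
```

```text
t 3.58 pos [464.1  -2.4  65.6] yaw -0.47 tilt 0.01 F [-0.  -0.9 -0.4] grip 40.1mm j6 -0.25
```

View pics/s2.png

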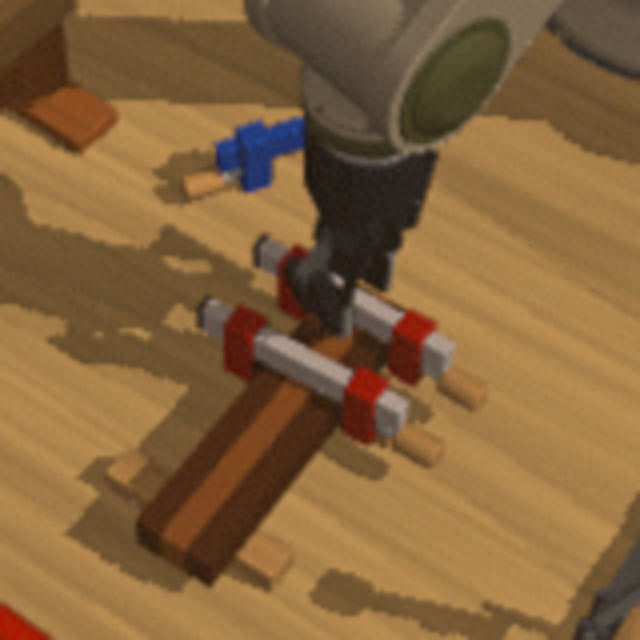

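The fingers straddle the beam of the near clamp. The finger at crop (340,300) sits between the two clamps and clears both, so I'll close.

Call:
apply_moves(
  commands=[
    [2,0,0,0,0],
    [1,0,0,0,0],
    [0.6,0,0,0,0],
    [0.6,0,0,0,0],
    [0.6,0,0,0,0],
    [0.6,0,0,0,0],
    [0.6,0,0,0,0],
  ],
  squeeze=40,
)

```text
time_s: 4.22
eef_pos: [464.4, -3.0, 66.0]
ee_rot: [0.0, 0.71, 0.704, 0.0]
force: [-0.2, 1.8, 6.2]
grip_width: 0.13
```

Run:
```python
from h import *
state()
```

```text
t 4.22 pos [464.4  -3.   66. ] yaw -0.52 tilt 0.07 F [-0.2  1.8  6.2] grip 11.1mm j6 -0.25
```

Call:
apply_moves(
  commands=[
    [0.6,0,0,-1,0],
    [0.6,0,0,-1,0],
    [0.6,0,0,-2,0],
    [0.6,0,0,-2,0],
    [0.6,0,0,-2,0],
    [0.6,0,0,-2,0],
    [0.6,0,0,-2,0],
    [0.6,0,0,-1,0],
  ],
)

```text
time_s: 4.88
eef_pos: [464.4, -3.0, 198.0]
ee_rot: [0.001, 0.71, 0.704, 0.001]
force: [-0.1, -0.2, -2.0]
grip_width: 0.132
```

Run:
```python
from h import *
plan([470,-338.8,195],-3.3)
snap('top','t3',(220,145,345,255),6)
```

```text
t 4.88 pos [464.4  -3.  198. ] yaw -0.52 tilt 0.16 F [-0.1 -0.2 -2. ] grip 11.3mm j6 -0.25
roll 0.0486 then dx -33.49 dy 2.49 dz 0.30 cm
```

View pics/t3.png

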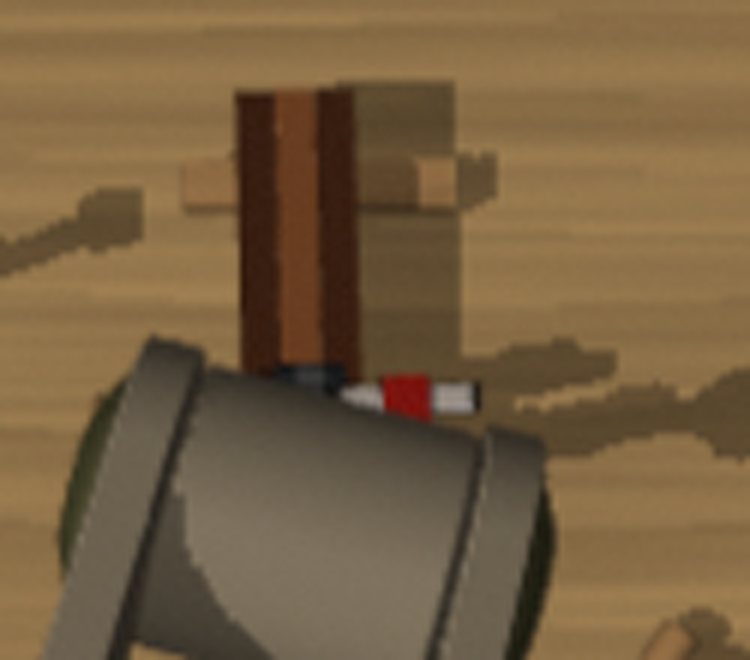

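The clamp lifted cleanly. The other clamp at crop (410,398) and the blank have not moved. Next is the rail.

Call:
apply_moves(
  commands=[
    [0.6,-2,0.24,0,0.0486],
    [0.6,-3,0.25,0,0],
    [0.6,-3,0.25,0,0],
    [0.6,-3,0.25,0,0],
    [0.6,-3,0.25,0,0],
    [0.6,-3,0.25,0,0],
    [0.6,-3,0.25,0,0],
    [0.6,-3,0.25,0,0],
    [0.6,-3,0.25,0,0],
    [0.6,-3,0.25,0,0],
    [0.6,-3,0,0,0],
    [0.6,-1.5,0,0,0],
  ],
)

```text
time_s: 5.93
eef_pos: [469.7, -341.5, 194.5]
ee_rot: [-0.0, 0.728, 0.686, -0.0]
force: [0.7, -0.2, -1.9]
grip_width: 0.125
```

Run:
```python
from h import *
plan([470,-338.8,195],-3.3)
```

```text
t 5.93 pos [ 469.7 -341.5  194.5] yaw -3.41 tilt 0.06 F [ 0.7 -0.2 -1.9] grip 10.6mm j6 -0.77
roll -0.0020 then dx 0.27 dy 0.01 dz -0.05 cm
```

Call:
apply_moves(
  commands=[
    [0.6,0.2,0,0,0],
    [0.6,0,0,0,0],
    [0.6,0,0,0,0],
  ],
)

```text
time_s: 6.18
eef_pos: [470.6, -335.7, 194.9]
ee_rot: [-0.001, 0.727, 0.687, 0.0]
force: [0.2, 0.8, -1.8]
grip_width: 0.128
```

Run:
```python
from h import *
state(); i=ctrl.camera_info('wrist'); np.save('w4.npy',i,allow_pickle=True); snap('wrist','w4'); snap('top','t4',(340,130,460,290),4)
```

```text
t 6.18 pos [ 470.6 -335.7  194.9] yaw -3.27 tilt 0.07 F [ 0.2  0.8 -1.8] grip 10.9mm j6 -0.77
```

View pics/w4.png

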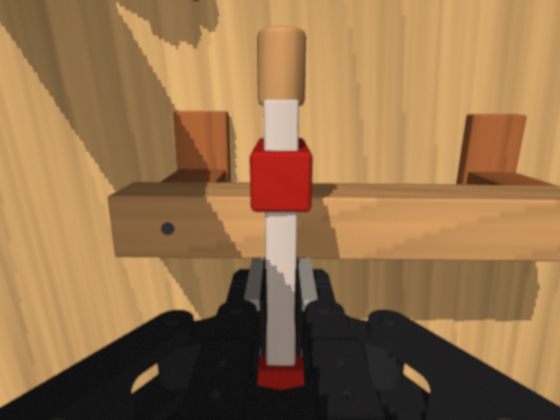

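View pics/t4.png

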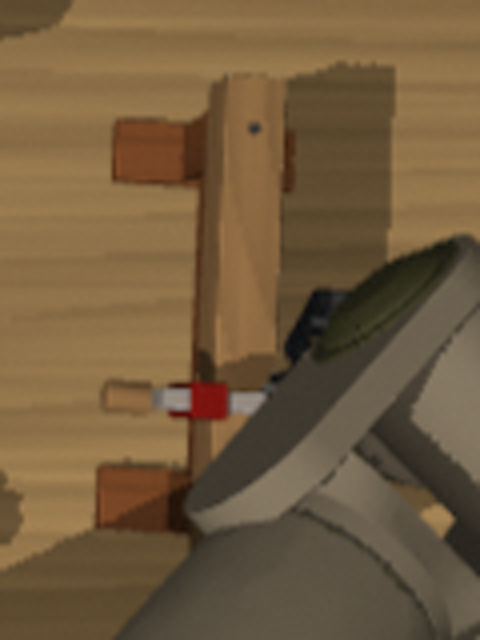

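Run:
```python
from h import *
np.set_printoptions(precision=1,suppress=True)
i=np.load('w4.npy',allow_pickle=True).item()
for p in [(115,195),(115,256),(240,196),(240,257),(340,197),(340,258),(540,200),(540,260)]: print(p,at_z(i,*p,120))
plan([470,-339.5,136])
crop('w4','w4c',(90,160,560,280),1.6)
```

```text
(115, 195) [ 373.9 -310.9  120. ]
(115, 256) [ 366.7 -349.5  120. ]
(240, 196) [ 447.2 -315.6  120. ]
(240, 257) [ 443.8 -354.5  120. ]
(340, 197) [ 505.8 -319.5  120. ]
(340, 258) [ 505.5 -358.6  120. ]
(540, 200) [ 623.5 -328.   120. ]
(540, 260) [ 629.2 -366.9  120. ]
t 6.28 pos [ 470.9 -335.7  195.3] yaw -3.24 tilt 0.03 F [-0.   0.1 -2.3] grip 10.8mm j6 -0.77
roll -0.0000 then dx -0.38 dy -0.06 dz 5.93 cm
```

View pics/w4c.png

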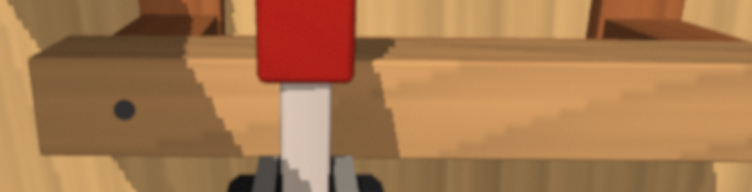

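Call:
apply_moves(
  commands=[
    [0.6,-0.2,0,1,0.005],
    [0.6,0,0,1.5,0],
    [0.6,0,0,1.5,0],
    [0.6,0,0,0.8,0],
    [0.6,0,0,0.5,0],
    [0.6,0,0,0.2,0],
    [0.6,0,0,0,0],
    [0.6,0,0,0,0],
  ],
)

```text
time_s: 6.95
eef_pos: [470.9, -338.9, 140.9]
ee_rot: [0.001, 0.729, 0.685, -0.0]
force: [0.0, -0.1, -2.3]
grip_width: 0.132
```

Run:
```python
from h import *
state()
```

```text
t 6.95 pos [ 470.9 -338.9  140.9] yaw -3.58 tilt 0.06 F [ 0.  -0.1 -2.3] grip 11.3mm j6 -0.76
```

Call:
apply_moves(
  commands=[
    [0.6,0,0,0.1,0],
    [0.6,0,0,0.1,0],
    [0.6,0,0,0,0],
    [0.6,0,0,0,0],
  ],
)

```text
time_s: 7.28
eef_pos: [470.6, -338.7, 138.4]
ee_rot: [0.0, 0.729, 0.685, -0.0]
force: [-0.3, -0.4, -2.5]
grip_width: 0.129
```

Run:
```python
from h import *
state()
```

```text
t 7.28 pos [ 470.6 -338.7  138.4] yaw -3.59 tilt 0.01 F [-0.3 -0.4 -2.5] grip 11.0mm j6 -0.76
```

Call:
apply_moves(
  commands=[
    [0.6,0,0,0.1,0],
    [0.6,0,0,0.1,0],
    [0.6,0,0,0,0],
    [0.6,0,0,0,0],
  ],
)

```text
time_s: 7.62
eef_pos: [470.7, -338.8, 138.1]
ee_rot: [0.001, 0.729, 0.685, -0.0]
force: [-4.1, 4.2, 11.7]
grip_width: 0.13
```

Run:
```python
from h import *
state()
```

```text
t 7.62 pos [ 470.7 -338.8  138.1] yaw -3.57 tilt 0.08 F [-4.1  4.2 11.7] grip 11.1mm j6 -0.76
```

Call:
apply_moves(
  commands=[
    [0.6,0,0,-0.1,0],
    [1.3,0,0,0,0],
    [1.6,0,0,0,0],
    [2.2,0,0,0,0],
    [3,0,0,0,0],
    [3.6,0,0,0,0],
    [3.6,0,0,-1,0],
    [3.6,0,0,-2,0],
    [3.6,0,0,-3,0],
    [3.6,0,0,-2,0],
    [3.6,0,0,0,0],
  ],
)

```text
time_s: 8.53
eef_pos: [471.7, -339.8, 222.6]
ee_rot: [0.004, 0.729, 0.685, -0.0]
force: [0.3, 0.1, 0.6]
grip_width: 0.416
```

Run:
```python
from h import *
plan([522,-3,200],2.5); snap('wrist','w5')
```

```text
t 8.53 pos [ 471.7 -339.8  222.6] yaw -3.58 tilt 0.48 F [0.3 0.1 0.6] grip 35.5mm j6 -0.76
roll -0.1062 then dx 33.43 dy 6.49 dz 2.26 cm
```

View pics/w5.png

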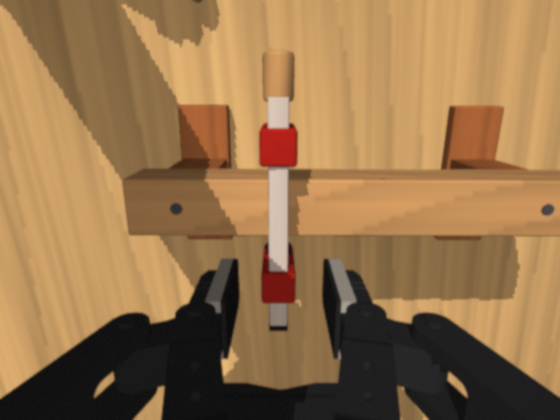

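The clamp sits astride the rail: the jaws at (279,147) and (279,280) are on either side and the beam is square across the top. Next is the second clamp.

Call:
apply_moves(
  commands=[
    [4,2,0.5,0.2,-0.053],
    [4,3,0.6,0.2,-0.053],
    [4,3,0.6,0.2,0],
    [4,3,0.6,0.2,0],
    [4,3,0.6,0.2,0],
    [4,3,0.6,0.2,0],
    [4,3,0.6,0.2,0],
    [4,3,0.6,0.2,0],
    [4,3,0.6,0.2,0],
    [4,3,0.6,0.2,0],
    [4,3,0.6,0.2,0],
    [4,1.4,0.4,0,0],
  ],
)

```text
time_s: 9.58
eef_pos: [528.1, 0.3, 194.2]
ee_rot: [-0.001, 0.691, 0.723, -0.0]
force: [0.4, -0.0, -0.2]
grip_width: 0.469
```

Call:
apply_moves(
  commands=[
    [4,0,0,0,0],
    [4,0,0,0,0],
  ],
)

```text
time_s: 9.75
eef_pos: [528.4, -2.5, 194.7]
ee_rot: [-0.0, 0.691, 0.723, -0.0]
force: [-0.5, -0.4, 0.5]
grip_width: 0.468
```

Run:
```python
from h import *
plan([522,-3,66],2.5); i=ctrl.camera_info('wrist'); np.save('w6.npy',i,allow_pickle=True);snap('wrist','w6')
```

```text
t 9.75 pos [528.4  -2.5 194.7] yaw 2.57 tilt 0.08 F [-0.5 -0.4  0.5] grip 40.0mm j6 -0.27
roll 0.0012 then dx -0.02 dy -0.64 dz 12.87 cm
```

View pics/w6.png

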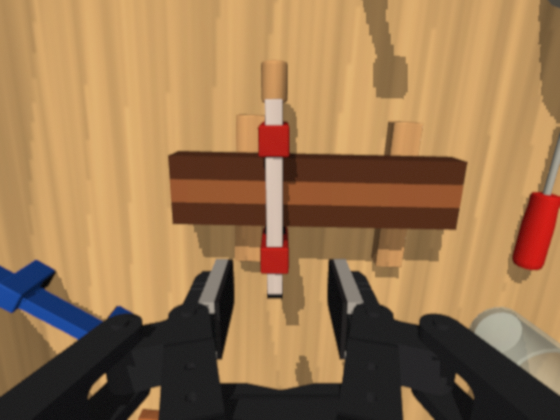

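Run:
```python
from h import *
np.set_printoptions(precision=1,suppress=True)
i=np.load('w6.npy',allow_pickle=True).item()
for p in [(274,130),(274.5,246)]: print(at_z(i,*p,70))
print(at_z(i,274,156,74),at_z(i,274.5,246,74))
for p in [(170,154),(174,225),(458,229),(463,160)]: print('blank',at_z(i,*p,48))
```

```text
[520.7  50.1  70. ]
[524.6 -36.2  70. ]
[521.5  32.7  74. ] [524.6 -34.6  74. ]
blank [441.6  26.7  48. ]
blank [442.5 -30.8  48. ]
blank [672.9 -23.6  48. ]
blank [666.3  32.4  48. ]
```

Call:
apply_moves(
  commands=[
    [4,0,-0.55,2.5,0],
    [4,0,0,2.5,0],
    [4,0,0,2.5,0],
    [4,0,0,2.5,0],
    [4,0,0,1.5,0],
    [4,0,0,1,0],
    [4,0,0,0.4,0],
    [4,0,0,0,0],
    [2,0,0,0,0],
    [1,0,0,0,0],
    [0.6,0,0,0,0],
    [0.6,0,0,0,0],
  ],
)

```text
time_s: 10.8
eef_pos: [523.7, -3.3, 67.4]
ee_rot: [0.001, 0.692, 0.722, 0.0]
force: [-1.9, -0.4, 6.6]
grip_width: 0.126
```

Call:
apply_moves(
  commands=[
    [0.6,0,0,0,0],
    [0.6,0,0,0,0],
    [0.6,0,0,0,0],
    [0.6,0,0,-1,0],
    [0.6,0,0,-1,0],
    [0.6,0,0,-2,0],
    [0.6,0,0,-2,0],
    [0.6,0,0,-2,0],
    [0.6,0,0,-2,0],
    [0.6,0,0,-2,0],
    [0.6,0,0,-1,0],
    [0.6,0,0,0,0],
  ],
)

```text
time_s: 11.8
eef_pos: [524.1, -3.2, 198.9]
ee_rot: [0.002, 0.692, 0.722, 0.001]
force: [0.1, 0.4, -1.7]
grip_width: 0.128
```

Run:
```python
from h import *
plan([580,-345,195],-3.6); snap('wrist','w7');snap('scene','s7')
```

```text
t 11.80 pos [524.1  -3.2 198.9] yaw 2.49 tilt 0.27 F [ 0.1  0.4 -1.7] grip 10.9mm j6 -0.27
roll 0.1063 then dx -33.76 dy 7.72 dz 0.39 cm
```

View pics/w7.png

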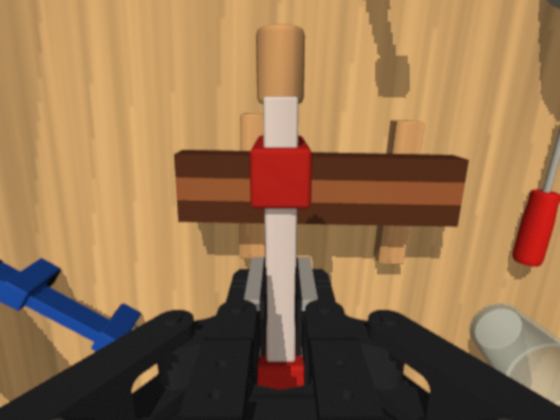

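View pics/s7.png

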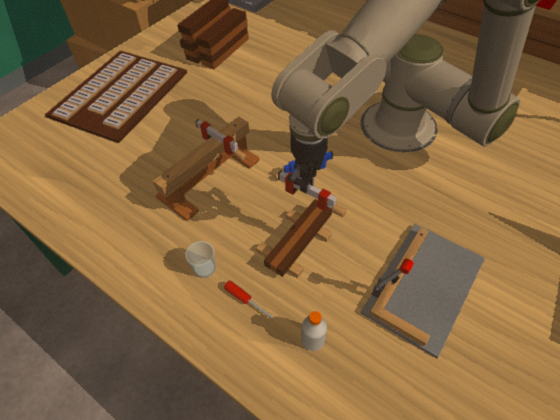

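Clamp 1 is hanging on the rail at scene (220,138) and the second clamp is held well. Moving it to the rail.

Call:
apply_moves(
  commands=[
    [0.6,-2,0.7,0,0.053],
    [0.6,-3,0.7,0,0.053],
    [0.6,-3,0.6,0,0],
    [0.6,-3,0.6,0,0],
    [0.6,-3,0.6,0,0],
    [0.6,-3,0.6,0,0],
    [0.6,-3,0.6,0,0],
    [0.6,-3,0.6,0,0],
    [0.6,-3,0.6,0,0],
    [0.6,-3,0.6,0,0],
    [0.6,-3,0.6,0,0],
    [0.6,-1.5,0.5,0,0],
  ],
)

```text
time_s: 12.9
eef_pos: [578.0, -344.0, 193.9]
ee_rot: [-0.001, 0.73, 0.684, -0.0]
force: [0.2, 0.0, -2.4]
grip_width: 0.126
```

Call:
apply_moves(
  commands=[
    [0.6,0,0,0,0],
    [0.6,0,0,0,0],
  ],
)

```text
time_s: 13.07
eef_pos: [578.4, -341.1, 194.1]
ee_rot: [-0.002, 0.729, 0.684, -0.0]
force: [0.4, 0.4, -2.3]
grip_width: 0.128
```

Run:
```python
from h import *
np.set_printoptions(precision=1,suppress=True)
plan([580,-345,140],-3.6);i=ctrl.camera_info('wrist'); np.save('w8.npy',i,allow_pickle=True); snap('wrist','w8')
for y in (-325,-365): print(proj(i,[560,y,120]),proj(i,[600,y-2,120]))
```

```text
t 13.07 pos [ 578.4 -341.1  194.1] yaw -3.64 tilt 0.20 F [ 0.4  0.4 -2.3] grip 10.9mm j6 -0.64
roll -0.0007 then dx -0.38 dy 0.19 dz 5.41 cm
[249.1 202.8] [317.2 202. ]
[254.7 264.9] [319.4 264.2]
```

View pics/w8.png

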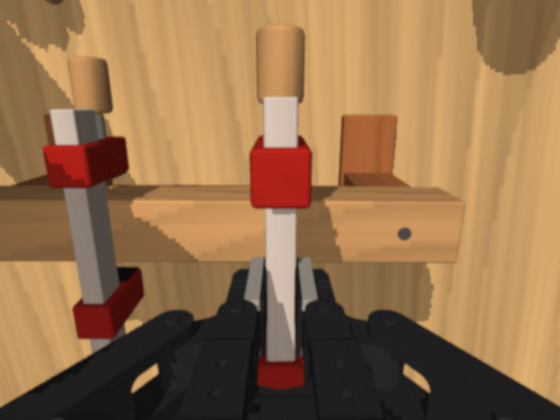

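Call:
apply_moves(
  commands=[
    [0.6,-0.3,0,1,0],
    [0.6,0,0,1.5,0],
    [0.6,0,0,1.5,0],
    [0.6,0,0,0.8,0],
    [0.6,0,0,0.4,0],
    [0.6,0,0,0.1,0],
    [0.6,0,0,0.1,0],
    [0.6,0,0,0,0],
    [0.6,0,0,0,0],
  ],
)

```text
time_s: 13.87
eef_pos: [578.9, -344.1, 143.0]
ee_rot: [0.001, 0.729, 0.685, 0.0]
force: [-0.3, 0.4, -2.2]
grip_width: 0.125
```

Run:
```python
from h import *
state()
```

```text
t 13.87 pos [ 578.9 -344.1  143. ] yaw -3.58 tilt 0.07 F [-0.3  0.4 -2.2] grip 10.7mm j6 -0.65
```

Call:
apply_moves(
  commands=[
    [0.6,0,0,0.1,0],
    [0.6,0,0,0.1,0],
    [0.6,0,0,0.05,0],
    [0.6,0,0,0,0],
    [0.6,0,0,0,0],
  ],
)

```text
time_s: 14.28
eef_pos: [578.7, -344.0, 139.8]
ee_rot: [-0.0, 0.729, 0.685, -0.0]
force: [0.2, 0.6, -1.8]
grip_width: 0.123
```

Call:
apply_moves(
  commands=[
    [0.6,0,0,0.1,0],
    [0.6,0,0,0,0],
    [0.6,0,0,0,0],
  ],
)

```text
time_s: 14.53
eef_pos: [578.8, -344.0, 139.4]
ee_rot: [0.0, 0.729, 0.685, 0.0]
force: [-1.0, 2.3, 4.5]
grip_width: 0.125
```

Contact made. Releasing and rising.

Call:
apply_moves(
  commands=[
    [1.3,0,0,0,0],
    [1.6,0,0,0,0],
    [2.2,0,0,0,0],
    [3,0,0,0,0],
    [3.6,0,0,0,0],
    [3.6,0,0,-1,0],
    [3.6,0,0,-2,0],
    [3.6,0,0,-3,0],
    [3.6,0,0,-2,0],
    [3.6,0,0,0,0],
  ],
)

```text
time_s: 15.37
eef_pos: [579.9, -344.9, 224.9]
ee_rot: [0.005, 0.729, 0.685, 0.0]
force: [0.8, 0.5, 0.0]
grip_width: 0.417
```

Run:
```python
from h import *
plan([555,1,220],91); snap('wrist','w9'); snap('top','t9')
```

```text
t 15.37 pos [ 579.9 -344.9  224.9] yaw -3.58 tilt 0.52 F [0.8 0.5 0. ] grip 35.6mm j6 -0.65
roll -1.6507 then dx 1.88 dy 34.63 dz 0.49 cm
```

View pics/w9.png

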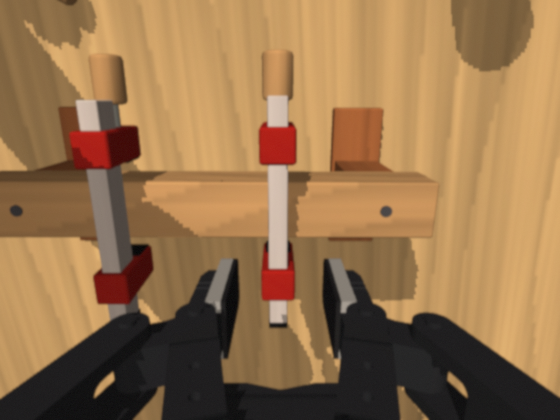

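View pics/t9.png

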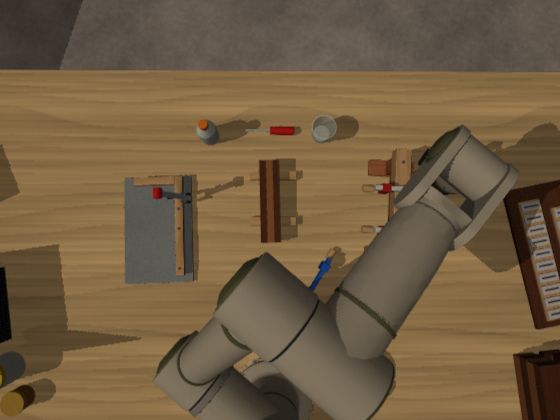

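Call:
apply_moves(
  commands=[
    [6,0,0,0,-0.118],
    [8.5,0,0,0,-0.118],
    [8.5,0,0,0,-0.118],
    [8.5,0,0,0,-0.118],
    [8.5,0,0,0,-0.118],
    [8.5,0,0,0,-0.118],
    [8.5,0,0,0,-0.118],
    [8.5,0,0,0,-0.118],
    [8.5,0,0,0,-0.118],
    [8.5,0,0,0,-0.118],
    [8.5,0,0,0,-0.118],
    [8.5,0,0,0,-0.118],
  ],
)

```text
time_s: 16.47
eef_pos: [578.4, -343.7, 217.5]
ee_rot: [-0.001, 0.106, 0.994, 0.001]
force: [-0.5, -0.7, -0.2]
grip_width: 0.993
```

Call:
apply_moves(
  commands=[
    [8.5,0,0,0,-0.118],
    [8.5,0,0,0,-0.118],
    [8.5,0,0,0,0],
  ],
)

```text
time_s: 16.72
eef_pos: [578.4, -343.7, 217.6]
ee_rot: [-0.001, -0.011, 1.0, 0.001]
force: [-0.4, -0.8, -0.6]
grip_width: 0.994
```

Run:
```python
from h import *
plan([530,1,200],91.2)
```

```text
t 16.72 pos [ 578.4 -343.7  217.6] yaw 91.30 tilt 0.13 F [-0.4 -0.8 -0.6] grip 84.9mm j6 -2.30
roll 0.0018 then dx 4.12 dy 34.57 dz 1.76 cm
```

Call:
apply_moves(
  commands=[
    [8.5,0.4,2.5,0.1,0],
    [8.5,0.4,3,0.1,0],
    [8.5,0.4,3,0.1,0],
    [8.5,0.4,3,0.1,0],
    [8.5,0.4,3,0.1,0],
    [8.5,0.4,3,0.1,0],
    [8.5,0.4,3,0.1,0],
    [8.5,0.4,3,0.1,0],
    [8.5,0.4,3,0.1,0],
    [8.5,0.4,3,0.1,0],
    [8.5,0,3,0.1,0],
    [8.5,0,2,0,0],
  ],
)

```text
time_s: 17.72
eef_pos: [531.4, 2.7, 207.2]
ee_rot: [-0.001, -0.008, 1.0, 0.0]
force: [0.2, 0.1, -0.3]
grip_width: 0.998
```

Call:
apply_moves(
  commands=[
    [8.5,0,0,0,0],
    [8.5,0,0,0,0],
  ],
)

```text
time_s: 17.88
eef_pos: [532.1, 0.8, 207.4]
ee_rot: [-0.0, -0.009, 1.0, -0.0]
force: [-0.1, -0.2, -0.5]
grip_width: 0.998
```

Run:
```python
from h import *
plan([530,1,60],91.2);i=ctrl.camera_info('wrist'); np.save('w10.npy',i,allow_pickle=True); snap('wrist','w10')
```

```text
t 17.88 pos [532.1   0.8 207.4] yaw 91.00 tilt 0.05 F [-0.1 -0.2 -0.5] grip 85.2mm j6 -1.81
roll -0.0035 then dx 0.21 dy 0.02 dz 14.74 cm
```

View pics/w10.png

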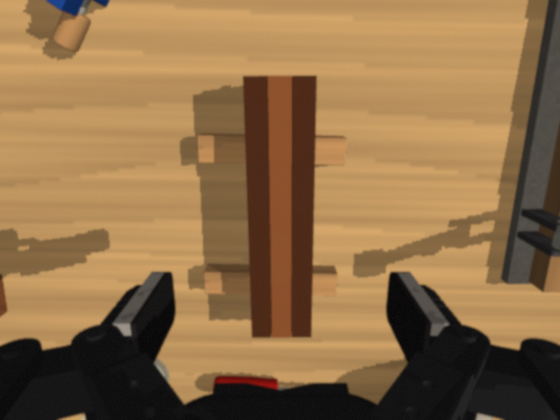

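Call:
apply_moves(
  commands=[
    [8.5,0,0,3,0],
    [8.5,0,0,3,0],
    [8.5,0,0,3,0],
    [8.5,0,0,3,0],
    [8.5,0,0,2,0],
    [8.5,0,0,1.5,0],
    [8.5,0,0,1,0],
    [8.5,0,0,0.5,0],
    [8.5,0,0,0,0],
    [8.5,0,0,0,0],
  ],
)

```text
time_s: 18.77
eef_pos: [532.7, -0.2, 38.4]
ee_rot: [0.0, -0.009, 1.0, -0.0]
force: [0.2, -0.5, 0.4]
grip_width: 0.995
```

Call:
apply_moves(
  commands=[
    [7,0,0,0,0],
    [6,0,0,0,0],
    [5.3,0,0,0,0],
    [5,0,0,0,0],
    [5,0,0,0,0],
    [5,0,0,0,0],
    [5,0,0,0,0],
  ],
  squeeze=60,
)

```text
time_s: 19.35
eef_pos: [532.8, 0.1, 38.9]
ee_rot: [0.001, -0.009, 1.0, -0.0]
force: [-1.8, 0.4, 6.9]
grip_width: 0.639
```

Run:
```python
from h import *
state()
```

```text
t 19.35 pos [5.328e+02 1.000e-01 3.890e+01] yaw 91.08 tilt 0.10 F [-1.8  0.4  6.9] grip 54.6mm j6 -1.81
```

Call:
apply_moves(
  commands=[
    [5,0,0,-1,0],
    [5,0,0,-1,0],
    [5,0,0,-2,0],
    [5,0,0,-2,0],
    [5,0,0,-2,0],
    [5,0,0,-2,0],
    [5,0,0,-2,-0.016],
    [5,0,0,0,0],
  ],
)

```text
time_s: 20.02
eef_pos: [533.9, -0.0, 162.4]
ee_rot: [0.004, -0.018, 1.0, -0.001]
force: [0.0, -0.4, -1.9]
grip_width: 0.642
```

Run:
```python
from h import *
plan([394,321,150],92); i=ctrl.camera_info('wrist'); snap('wrist','w11')
```

```text
t 20.02 pos [533.9  -0.  162.4] yaw 92.02 tilt 0.43 F [ 0.  -0.4 -1.9] grip 54.9mm j6 -1.83
roll 0.0004 then dx 12.86 dy 32.57 dz 1.24 cm
```

View pics/w11.png

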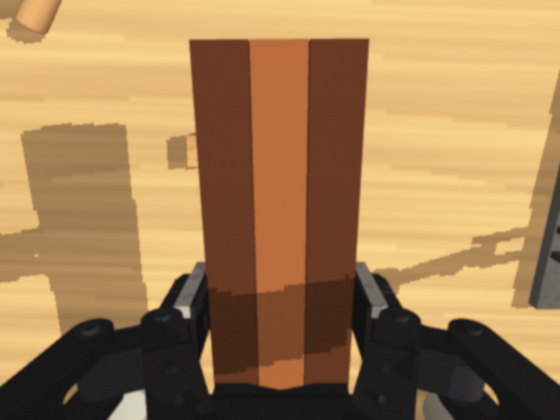

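The blank is held level and centred between the pads, with its sides parallel to the tool. I'll move in −x first, then across in +y, clear of the hold-down.

Call:
apply_moves(
  commands=[
    [5,1.5,0.5,0,0],
    [5,2.4,1,0,0],
    [5,2.4,1,0,0],
    [5,2.4,1,0,0],
    [5,2.4,1,0,0],
    [5,1.7,2,0,0],
    [5,0,3,0,0],
    [5,0,3,0,0],
    [5,0,3,0,0],
    [5,0,3,0,0],
    [5,0,3,0,0],
    [5,0,3,0,0],
  ],
)

```text
time_s: 21.07
eef_pos: [395.0, 242.0, 156.9]
ee_rot: [-0.001, -0.017, 1.0, -0.0]
force: [0.0, 0.6, -1.0]
grip_width: 0.644
```

Call:
apply_moves(
  commands=[
    [5,0,3,0,0],
    [5,0,2.5,0,0],
    [5,0,1.5,0,0],
    [5,0,0,0,0],
    [5,0,0,0,0],
  ],
)

```text
time_s: 21.48
eef_pos: [392.8, 310.6, 156.7]
ee_rot: [-0.001, -0.018, 1.0, -0.0]
force: [-0.9, -0.2, -1.6]
grip_width: 0.641
```

Run:
```python
from h import *
plan([394,321,34],92); i=ctrl.camera_info('wrist'); snap('wrist','w12'); snap('scene','s12'); snap('top','t12',(100,130,300,300),4)
```

```text
t 21.48 pos [392.8 310.6 156.7] yaw 92.04 tilt 0.12 F [-0.9 -0.2 -1.6] grip 54.7mm j6 -1.17
roll 0.0008 then dx -0.16 dy 1.03 dz 12.27 cm
```

View pics/s12.png

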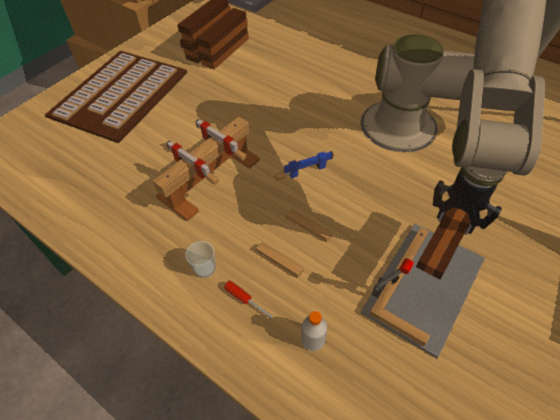

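View pics/t12.png

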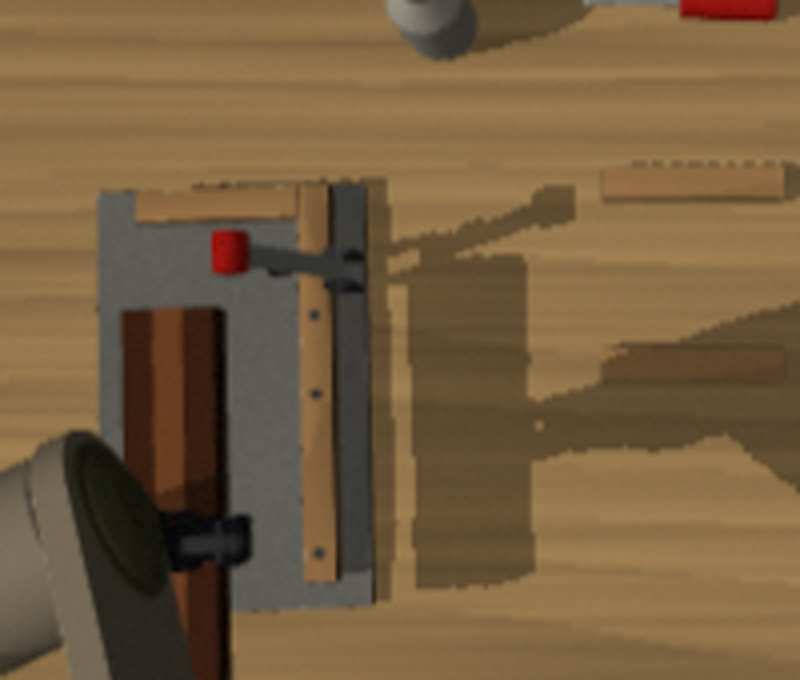

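The scene view shows both clamps level on the rack, at (187,157) and (218,136). The blank is over the board and short of the hold-down, so I'll lower it.

Call:
apply_moves(
  commands=[
    [5,0,0.9,2,0],
    [5,0,0,2.5,0],
    [5,0,0,2.5,0],
    [5,0,0,2.5,0],
    [5,0,0,1.5,0],
    [5,0,0,0.6,0],
    [5,0,0,0,0],
    [5,0,0,0,0],
  ],
)

```text
time_s: 22.3
eef_pos: [393.7, 319.4, 42.5]
ee_rot: [0.0, -0.017, 1.0, 0.0]
force: [-0.3, 0.6, -1.9]
grip_width: 0.641
```

Run:
```python
from h import *
plan([456.5,323.5,33],92)
```

```text
t 22.30 pos [393.7 319.4  42.5] yaw 91.95 tilt 0.06 F [-0.3  0.6 -1.9] grip 54.8mm j6 -1.15
roll -0.0010 then dx -6.29 dy 0.19 dz 0.95 cm
```

Call:
apply_moves(
  commands=[
    [5,-1,0,0.5,0],
    [5,-1,0,0,0],
    [5,-1,0,0,0],
    [5,-1,0,0,0],
    [5,-1,0,0,0],
    [5,-0.9,0.1,0,0],
    [5,0,0,0.2,0],
    [5,0,0,0.1,0],
    [5,0,0,0.1,0],
    [5,0,0,0,0],
    [5,0,0,0,0],
  ],
)

```text
time_s: 23.22
eef_pos: [451.8, 322.7, 32.8]
ee_rot: [-0.0, -0.017, 1.0, -0.0]
force: [0.4, -0.2, -1.1]
grip_width: 0.638
```

Run:
```python
from h import *
plan([456.5,323.5,31],92); snap('top','t13',(110,140,250,290),5)
```

```text
t 23.22 pos [451.8 322.7  32.8] yaw 92.00 tilt 0.02 F [ 0.4 -0.2 -1.1] grip 54.5mm j6 -1.20
roll -0.0001 then dx -0.47 dy 0.07 dz 0.18 cm
```

View pics/t13.png

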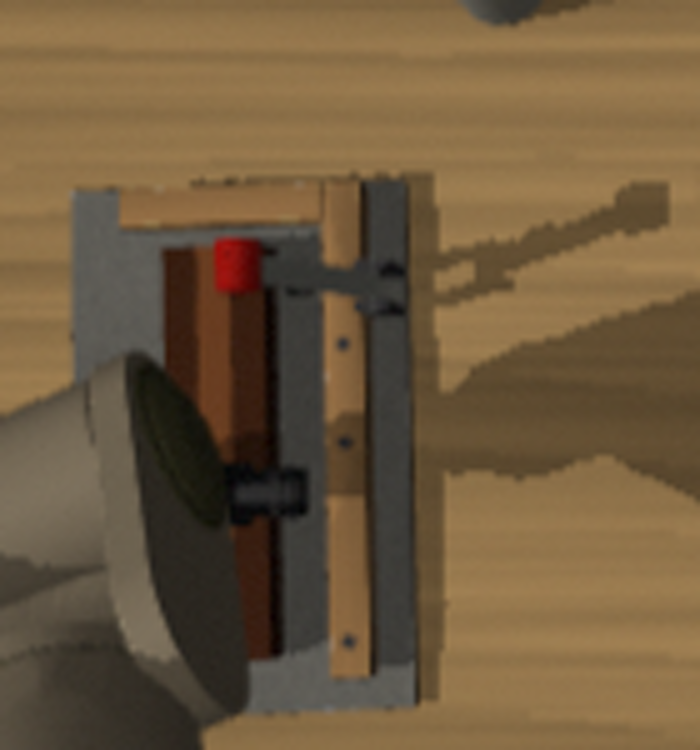

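Call:
apply_moves(
  commands=[
    [5,0,0,0.1,0],
    [5,0,0,0.1,0],
    [5,0,0,0,0],
    [5,0,0,0,0],
  ],
)

```text
time_s: 23.6
eef_pos: [452.1, 322.7, 31.0]
ee_rot: [0.0, -0.017, 1.0, 0.0]
force: [-0.6, 1.1, 1.3]
grip_width: 0.635
```

Call:
apply_moves(
  commands=[
    [5,0,0,0.1,0],
    [5,0,0,0,0],
    [5,0,0,0,0],
  ],
)

```text
time_s: 23.85
eef_pos: [452.1, 322.8, 30.9]
ee_rot: [0.0, -0.017, 1.0, 0.0]
force: [-5.0, -2.3, 11.9]
grip_width: 0.637
```

Call:
apply_moves(
  commands=[
    [6,0,0,0,0],
    [6.4,0,0,0,0],
    [6.8,0,0,0,0],
    [6.8,0,0,0,0],
    [6.8,0,0,-1,0],
    [6.8,0,0,-2,0],
    [6.8,0,0,-3,0],
    [6.8,0,0,-3,0],
    [6.8,0,0,-2,0],
    [8.5,0,0,0,0],
    [8.5,0,0,0,0],
  ],
)

```text
time_s: 24.77
eef_pos: [452.5, 322.8, 141.1]
ee_rot: [0.001, -0.017, 1.0, 0.0]
force: [-0.4, 0.4, -0.3]
grip_width: 0.997
```

Call:
apply_moves(
  commands=[
    [8.5,0,0,0,0.121],
    [8.5,0,0,0,0.121],
    [8.5,0,0,0,0.121],
    [8.5,0,0,0,0.121],
    [8.5,0,0,0,0.121],
    [8.5,0,0,0,0.121],
    [8.5,0,0,0,0.121],
    [8.5,0,0,0,0.121],
    [8.5,0,0,0,0.121],
    [8.5,0,0,0,0.121],
    [8.5,0,0,0,0.121],
    [8.5,0,0,0,0.121],
  ],
)

```text
time_s: 25.77
eef_pos: [451.5, 322.4, 138.6]
ee_rot: [-0.001, 0.653, 0.757, -0.001]
force: [0.3, -0.2, -0.2]
grip_width: 0.996
```

Call:
apply_moves(
  commands=[
    [8.5,0,0,0,0.119],
    [8.5,0,0,0,0],
  ],
)

```text
time_s: 25.93
eef_pos: [451.6, 322.4, 138.7]
ee_rot: [-0.0, 0.696, 0.718, -0.001]
force: [-0.0, -0.9, 0.3]
grip_width: 0.994
```

Run:
```python
from h import *
plan([470,390,140],2); i=ctrl.camera_info('wrist'); np.save('w14.npy',i,allow_pickle=True); snap('wrist','w14')
snap('top','t14',(110,140,250,290),5)
```

```text
t 25.93 pos [451.6 322.4 138.7] yaw 1.73 tilt 0.13 F [-0.  -0.9  0.3] grip 84.9mm j6 0.38
roll -0.0048 then dx 6.69 dy 2.08 dz -0.13 cm
```

View pics/w14.png

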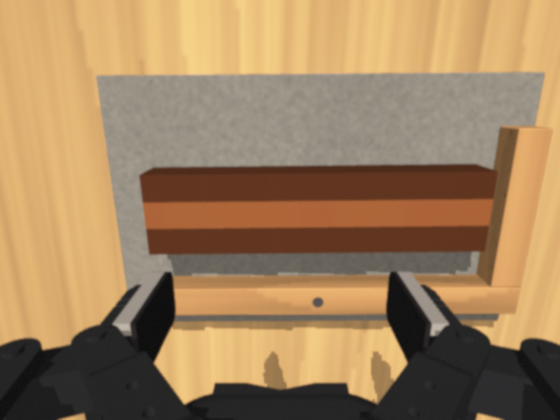

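View pics/t14.png

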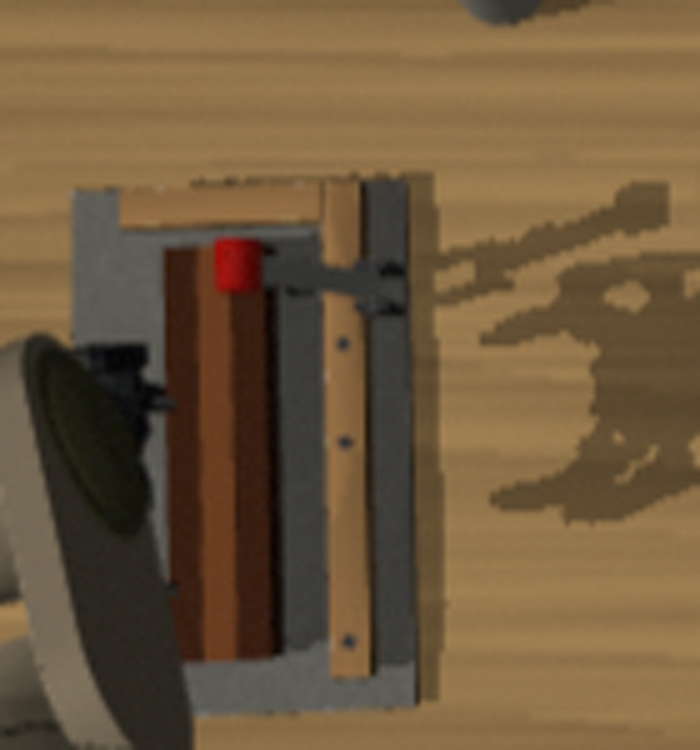

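Run:
```python
from h import *
np.set_printoptions(precision=1,suppress=True)
i=np.load('w14.npy',allow_pickle=True).item()
for n,p,z in [('blank',(145,176),40),('b',(148.5,253),40),('b',(487,250),40),('b',(496,171),40),('fence top inner',(300,289),34),('fti',(490,287),34),('fti',(190,290),34),('fence outer',(210,315),34),('fo',(500,314),34),('short top inner near corner',(492,287),34),('st',(516,128),34),('nail',(318,302),34),('basecorner',(99,76),12),('bc',(543,72),12)]:
    print(n,at_z(i,*p,z))
crop('w14','w14c',(120,120,560,330),1.8)
```

```text
blank [362.5 345.4  40. ]
b [360.8 291.5  40. ]
b [592.7 301.1  40. ]
b [587.8 355.7  40. ]
fence top inner [466.6 263.9  34. ]
fti [604.2 269.9  34. ]
fti [386.6 260.5  34. ]
fence outer [400.7 240.1  34. ]
fo [616.  247.9  34. ]
short top inner near corner [605.7 270.   34. ]
st [598.5 382.6  34. ]
nail [480.4 253.6  34. ]
basecorner [326.5 406.6  12. ]
bc [622.5 418.2  12. ]
```

View pics/w14c.png

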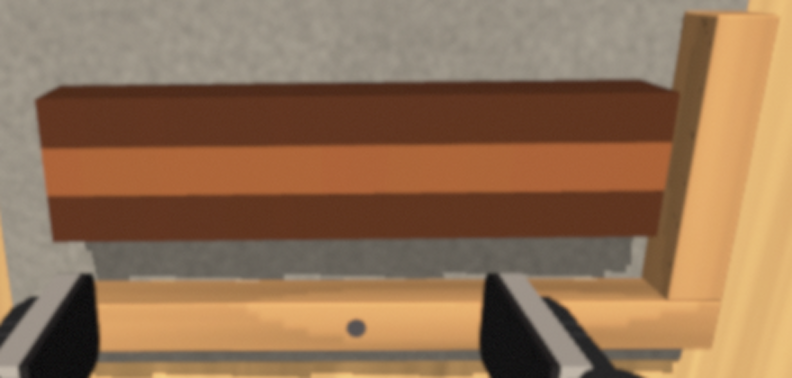

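Call:
apply_moves(
  commands=[
    [8.5,2,0.6,0,-0.008],
    [8.5,2.5,0.7,0,0],
    [8.5,2,0.6,0,0],
    [8.5,0,0,2.5,0],
    [8.5,0,0,3,0],
    [8.5,0,0,3,0],
    [8.5,0,0,1.5,0],
    [8.5,0,0,0.5,0],
    [8.5,0,0,0,0],
    [8.5,0,0,0,0],
  ],
)

```text
time_s: 26.87
eef_pos: [468.9, 388.6, 35.7]
ee_rot: [0.0, 0.691, 0.722, 0.001]
force: [0.7, 0.1, 0.9]
grip_width: 0.997
```

Run:
```python
from h import *
plan([470,332,27],2.2); snap('scene','s15',(330,200,500,360),4)
```

```text
t 26.87 pos [468.9 388.6  35.7] yaw 2.51 tilt 0.07 F [0.7 0.1 0.9] grip 85.2mm j6 0.46
roll 0.0054 then dx -5.66 dy -0.11 dz 0.87 cm
```

View pics/s15.png

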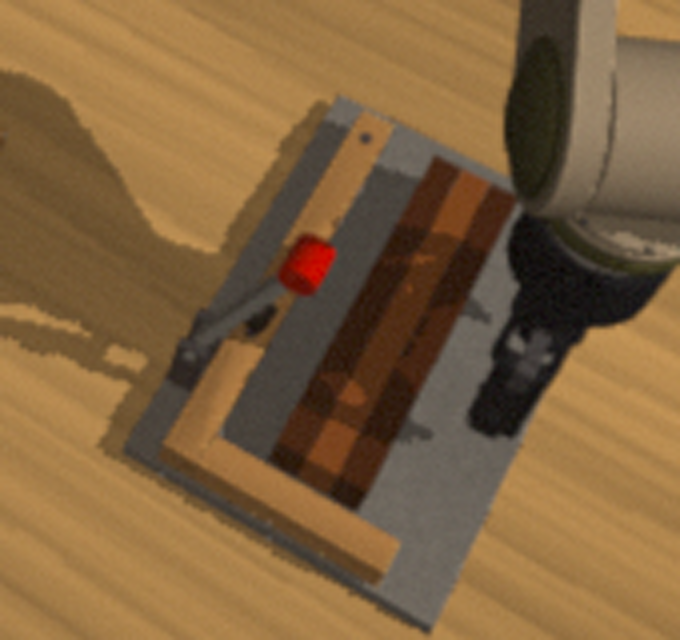

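Call:
apply_moves(
  commands=[
    [8.5,0,0,0.5,0.005],
    [8.5,0,0,0.3,0],
    [8.5,-1,0,0,0],
    [8.5,-0.8,0,0,0],
    [8.5,-0.5,0,0,0],
    [8.5,-0.4,0,0,0],
    [8.5,-0.4,0,0,0],
    [8.5,-0.4,0,0,0],
    [8.5,-0.4,0,0,0],
    [8.5,-0.4,0,0,0],
    [8.5,-0.4,0,0,0],
    [8.5,0,0,0,0],
  ],
)

```text
time_s: 27.92
eef_pos: [470.3, 340.7, 26.9]
ee_rot: [0.0, 0.694, 0.72, -0.0]
force: [1.2, -0.1, -0.2]
grip_width: 0.996
```

Run:
```python
from h import *
plan([470,332,27],2.2); snap('scene','s16',(330,200,500,360),4); snap('wrist','w16')
```

```text
t 27.92 pos [470.3 340.7  26.9] yaw 2.12 tilt 0.01 F [ 1.2 -0.1 -0.2] grip 85.1mm j6 0.39
roll -0.0014 then dx -0.87 dy -0.07 dz -0.01 cm
```

View pics/w16.png

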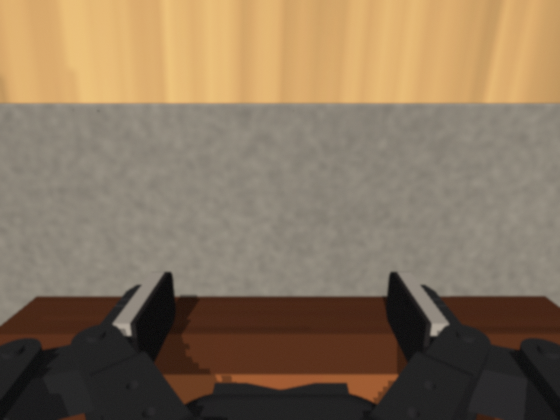

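View pics/s16.png

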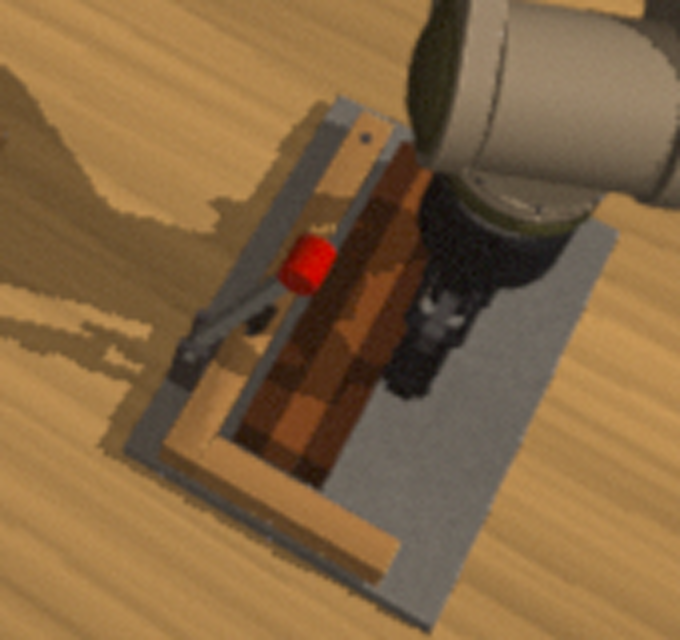

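Run:
```python
from h import *
np.set_printoptions(precision=1,suppress=True)
i=ctrl.camera_info('wrist')
for y in (350,345,340,335): print(y,proj(i,[470,y,12]),proj(i,[470,y,40]))
```

```text
350 [282.6 252.8] [283.  283.8]
345 [282.1 263.2] [282.4 296.1]
340 [281.7 273.5] [281.9 308. ]
335 [281.2 283.6] [281.4 319.7]
```

Call:
apply_moves(
  commands=[
    [8.5,-0.3,0,0,0],
    [8.5,-0.2,0,0,0],
    [8.5,-0.2,0,0,0],
    [8.5,-0.1,0,0,0],
    [8.5,0,0,0,0],
  ],
)

```text
time_s: 28.43
eef_pos: [470.5, 333.1, 26.7]
ee_rot: [0.0, 0.694, 0.72, -0.0]
force: [-0.1, 0.4, -0.3]
grip_width: 0.998
```

Call:
apply_moves(
  commands=[
    [8.5,-0.1,0,0,0],
    [8.5,0,0,0,0],
    [8.5,0,0,0,0],
  ],
)

```text
time_s: 28.68
eef_pos: [470.6, 332.3, 26.8]
ee_rot: [0.0, 0.694, 0.72, -0.0]
force: [0.8, -0.1, 0.4]
grip_width: 0.996
```

Call:
apply_moves(
  commands=[
    [8.5,-0.1,0,0,0],
    [8.5,0,0,0,0],
    [8.5,0,0,0,0],
  ],
)

```text
time_s: 28.93
eef_pos: [470.6, 332.1, 26.9]
ee_rot: [-0.0, 0.694, 0.72, 0.001]
force: [-0.2, 4.9, -0.4]
grip_width: 0.994
```

Call:
apply_moves(
  commands=[
    [8.5,-0.1,0,0,0],
    [8.5,0,0,0,0],
    [8.5,0,0,0,0],
  ],
)

```text
time_s: 29.18
eef_pos: [470.6, 332.0, 27.1]
ee_rot: [-0.001, 0.694, 0.72, 0.001]
force: [-0.7, 10.8, -0.0]
grip_width: 0.998
```

Call:
apply_moves(
  commands=[
    [8.5,1,0,0,0],
    [8.5,1,0,-1,0],
    [6,0,0,-3,0],
    [4,0,0,-3,0],
    [2,0,0,-3,0],
    [0,0,0,0,0],
    [0,0,0,0,0],
    [0,0,0,0,0],
  ],
)

```text
time_s: 29.85
eef_pos: [469.5, 350.3, 126.0]
ee_rot: [-0.0, 0.694, 0.72, -0.001]
force: [-0.3, 0.9, -0.8]
grip_width: 0.139
```

Run:
```python
from h import *
plan([322,291,30],2.2); i=ctrl.camera_info('wrist'); np.save('w17.npy',i,allow_pickle=True); snap('wrist','w17')
```

```text
t 29.85 pos [469.5 350.3 126. ] yaw 2.15 tilt 0.09 F [-0.3  0.9 -0.8] grip 11.9mm j6 0.40
roll -0.0010 then dx -5.36 dy -14.96 dz 9.60 cm
```

View pics/w17.png

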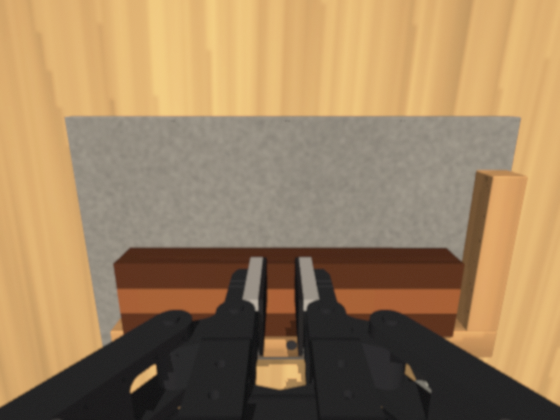

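The blank at (290,290) lies flush along the long fence, with a gap of about 10 mm to the short fence at (465,290). Next I'll push its −x end.

Call:
apply_moves(
  commands=[
    [0,-0.7,-2,0,0],
    [0,-0.8,-2.5,0,0],
    [0,-0.8,-2.5,0,0],
    [0,-0.8,-2.5,0,0],
    [0,-0.8,-2.5,0,0],
    [0,-0.8,-2,0,0],
    [0,-0.6,-0.9,0,0],
    [0,0,0,0,0],
    [0,0,0,0,0],
  ],
)

```text
time_s: 30.65
eef_pos: [323.0, 291.9, 126.4]
ee_rot: [-0.0, 0.694, 0.72, -0.0]
force: [0.3, 0.6, -0.3]
grip_width: 0.0
```

Run:
```python
from h import *
plan([322,291,29],2.2); i=ctrl.camera_info('wrist'); np.save('w18.npy',i,allow_pickle=True); snap('wrist','w18')
```

```text
t 30.65 pos [323.  291.9 126.4] yaw 2.13 tilt 0.04 F [ 0.3  0.6 -0.3] grip 0.0mm j6 0.43
roll -0.0011 then dx -0.08 dy -0.11 dz 9.74 cm
```

View pics/w18.png

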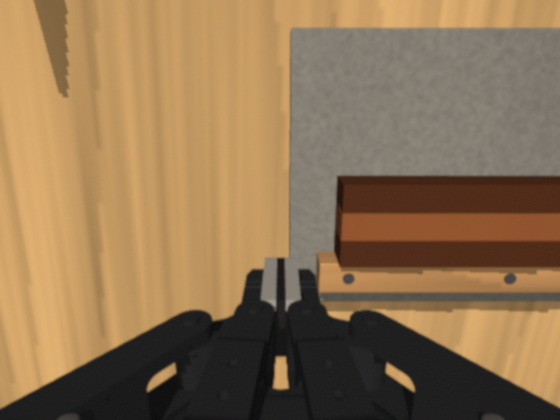

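Call:
apply_moves(
  commands=[
    [0,0,0,2.5,0],
    [0,0,0,3,0],
    [0,0,0,2.5,0],
    [0,0,0,1.2,0],
    [0,0,0,0.3,0],
    [0,0,0,0,0],
    [0,0,0,0,0],
  ],
)

```text
time_s: 31.28
eef_pos: [323.7, 292.2, 32.2]
ee_rot: [0.0, 0.694, 0.72, 0.0]
force: [0.3, -0.2, 0.5]
grip_width: 0.006
```

Run:
```python
from h import *
np.set_printoptions(precision=1,suppress=True)
state(); i=np.load('w18.npy',allow_pickle=True).item()
print(at_z(i,343,240,40),at_z(i,340,205,40),at_z(i,341,266,40),at_z(i,343,182,40), 'fence end',at_z(i,317,253,34),at_z(i,320,291,34))
snap('scene','s18',(330,160,500,340),4)
```

```text
t 31.28 pos [323.7 292.2  32.2] yaw 2.14 tilt 0.05 F [ 0.3 -0.2  0.5] grip 0.5mm j6 0.43
[362.9 279.9  40. ] [359.  303.2  40. ] [363.2 261.6  40. ] [359.6 317.9  40. ] fence end [347.6 267.6  34. ] [351.6 239.3  34. ]
```

View pics/s18.png

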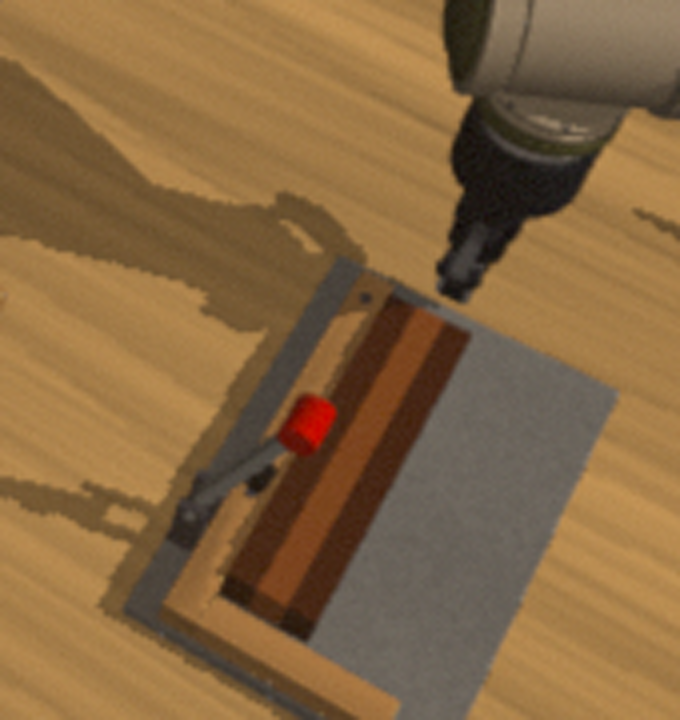

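Call:
apply_moves(
  commands=[
    [0,-0.3,0.5,0.4,0],
    [0,0,0.7,0,0],
    [0,0,0.5,0,0],
    [0,0,0.4,0,0],
    [0,0,0.3,0,0],
    [0,0,0.3,0,0],
    [0,0,0.3,0,0],
    [0,0,0.2,0,0],
    [0,0,0,0,0],
  ],
)

```text
time_s: 32.08
eef_pos: [355.4, 290.1, 27.8]
ee_rot: [0.0, 0.694, 0.72, 0.0]
force: [-0.0, 0.7, -0.7]
grip_width: 0.002
```

Run:
```python
from h import *
state();snap('wrist','w19')
```

```text
t 32.08 pos [355.4 290.1  27.8] yaw 2.15 tilt 0.02 F [-0.   0.7 -0.7] grip 0.1mm j6 0.39
```

View pics/w19.png

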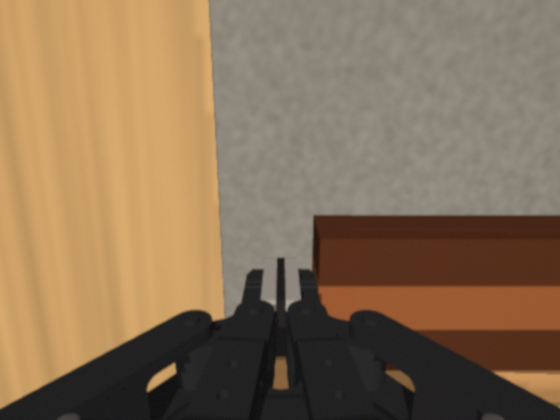

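Call:
apply_moves(
  commands=[
    [0,0,0.2,0,0],
    [0,0,0.2,0,0],
    [0,0,0.1,0,0],
    [0,0,0,0,0],
  ],
)

```text
time_s: 32.47
eef_pos: [360.4, 290.3, 27.8]
ee_rot: [0.0, 0.694, 0.72, 0.0]
force: [-0.1, -0.0, 0.5]
grip_width: -0.006
```

Call:
apply_moves(
  commands=[
    [0,0,0.15,0,0],
    [0,0,0.15,0,0],
    [0,0,0,0,0],
  ],
)

```text
time_s: 32.72
eef_pos: [360.7, 290.2, 27.7]
ee_rot: [-0.002, 0.694, 0.72, -0.002]
force: [-15.4, 0.5, 12.1]
grip_width: -0.002
```

Call:
apply_moves(
  commands=[
    [0,0,0.15,0,0],
    [0,0,0,0,0],
    [0,0,0,0,0],
  ],
)

```text
time_s: 32.97
eef_pos: [360.7, 290.2, 27.7]
ee_rot: [-0.002, 0.694, 0.72, -0.004]
force: [-22.0, 0.9, 19.0]
grip_width: -0.0
```

Call:
apply_moves(
  commands=[
    [0,0,-0.4,0,0],
    [0,0,-1,0,0],
    [0,0,-1,-1,0],
    [0,0,0,-3,0],
    [3,0,0,-3,0],
    [8.5,0,0,-3,0],
    [8.5,0,0,0,0],
    [8.5,0,0,0,0],
  ],
)

```text
time_s: 33.63
eef_pos: [341.1, 289.8, 128.9]
ee_rot: [0.001, 0.694, 0.72, 0.002]
force: [0.7, -0.2, 0.2]
grip_width: 0.563
```

Run:
```python
from h import *
plan([470,372,126],2.2); snap('top','t20',(110,140,250,290),5)
```

```text
t 33.63 pos [341.1 289.8 128.9] yaw 2.15 tilt 0.22 F [ 0.7 -0.2  0.2] grip 48.1mm j6 0.40
roll -0.0009 then dx 7.72 dy 13.20 dz 0.29 cm
```

View pics/t20.png

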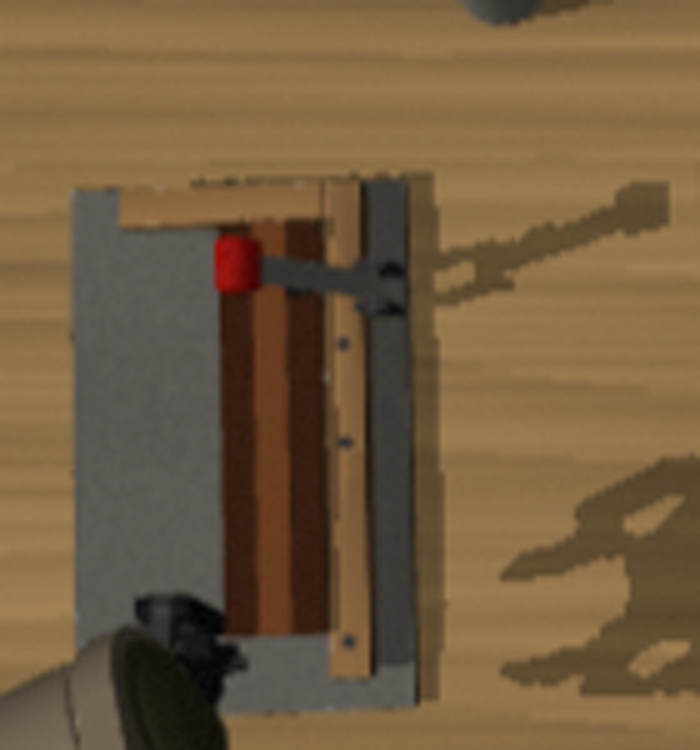

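The blank now looks home against both fences. I'll do one confirming push in −y.

Call:
apply_moves(
  commands=[
    [8.5,2.5,1.5,0,0],
    [8.5,2.6,2,0,0],
    [8.5,2.6,2.5,0,0],
    [8.5,0,2.5,0,0],
    [8.5,0,2.5,0,0],
    [8.5,0,2,0,0],
    [8.5,0,0,2.5,0],
    [8.5,0,0,3,0],
    [8.5,0,0,3,0],
    [8.5,0,0,1.2,0],
    [8.5,0,0,0.3,0],
    [8.5,0,0,0,0],
  ],
)

```text
time_s: 34.68
eef_pos: [467.3, 371.2, 27.1]
ee_rot: [-0.0, 0.694, 0.72, -0.001]
force: [-0.6, -0.6, 0.6]
grip_width: 0.992
```

Call:
apply_moves(
  commands=[
    [8.5,0,0,0.2,0],
    [8.5,-1,0,0,0],
    [8.5,-0.8,0,0,0],
    [8.5,-0.5,0,0,0],
    [8.5,-0.4,0,0,0],
    [8.5,-0.3,0,0,0],
    [8.5,-0.2,0,0,0],
    [8.5,-0.2,0,0,0],
    [8.5,0,0,0,0],
  ],
)

```text
time_s: 35.43
eef_pos: [468.9, 337.1, 25.8]
ee_rot: [0.0, 0.694, 0.72, -0.0]
force: [-0.0, 0.6, -0.1]
grip_width: 0.996
```

Run:
```python
from h import *
plan([470,331.5,27],2.2)
```

```text
t 35.43 pos [468.9 337.1  25.8] yaw 2.13 tilt 0.00 F [-0.   0.6 -0.1] grip 85.0mm j6 0.38
roll -0.0012 then dx -0.56 dy 0.09 dz -0.12 cm
```

Call:
apply_moves(
  commands=[
    [8.5,-0.2,0,0,0],
    [8.5,-0.2,0,0,0],
    [8.5,-0.1,0,0,0],
    [8.5,0,0,0,0],
  ],
)

```text
time_s: 35.77
eef_pos: [469.1, 332.2, 25.8]
ee_rot: [-0.0, 0.694, 0.72, -0.0]
force: [-0.2, 0.1, 0.7]
grip_width: 0.998
```

Call:
apply_moves(
  commands=[
    [8.5,-0.1,0,0,0],
    [8.5,-0.1,0,0,0],
    [8.5,0,0,0,0],
  ],
)

```text
time_s: 36.02
eef_pos: [469.1, 331.9, 26.1]
ee_rot: [-0.001, 0.694, 0.72, 0.001]
force: [-1.3, 10.8, -0.6]
grip_width: 0.994
```

Call:
apply_moves(
  commands=[
    [8.5,1,0,0,0],
    [8.5,1,0,-1,0],
    [6,0,0,-3,0],
    [6,0,0,-3.5,0],
    [6,0,0,-3.5,0],
    [6,0,0,-3.5,0],
    [6,0,0,-3.5,0],
    [6,0,0,-2,0],
    [6,0,0,0,0],
    [6,0,0,0,0],
  ],
)

```text
time_s: 36.85
eef_pos: [468.5, 350.7, 226.4]
ee_rot: [0.0, 0.694, 0.72, 0.001]
force: [-0.0, 0.3, -0.8]
grip_width: 0.701
```

Run:
```python
from h import *
state(); i=ctrl.camera_info('wrist'); np.save('w21.npy',i,allow_pickle=True); snap('wrist','w21'); snap('scene','s21',(350,200,500,360),4)
```

```text
t 36.85 pos [468.5 350.7 226.4] yaw 2.16 tilt 0.09 F [-0.   0.3 -0.8] grip 59.8mm j6 0.41
```

View pics/w21.png

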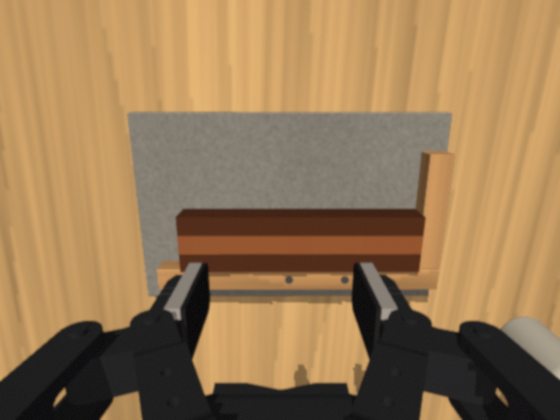

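View pics/s21.png

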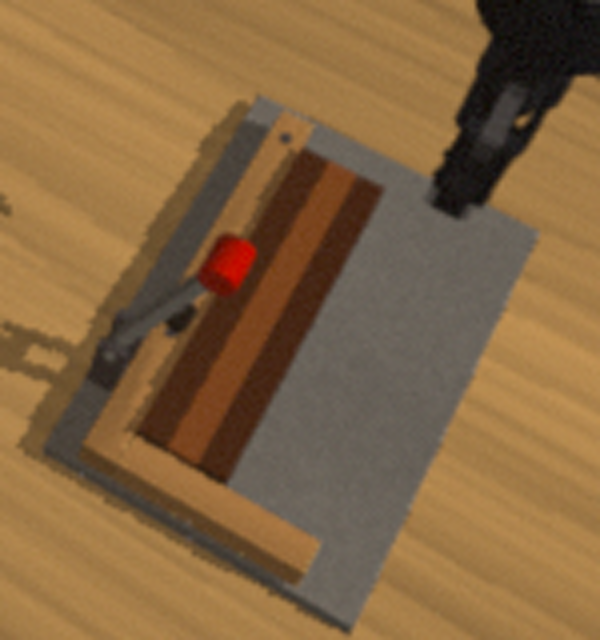

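Run:
```python
from h import *
np.set_printoptions(precision=1,suppress=True)
A=ray(ctrl.camera_info('top'),157.2,192.6); B=ray(ctrl.camera_info('scene'),406.7,265.7)
M=[];b=[]
for o,d in (A,B):
    d=d/np.linalg.norm(d); P=np.eye(3)-np.outer(d,d); M.append(P); b.append(P@o)
p=np.linalg.solve(sum(M),sum(b)); print('grip tri',p,[np.linalg.norm(m@p-q) for m,q in zip(M,b)])
a=np.radians(2.2); c=np.array([604,269.3,12]); X=np.array([np.cos(a),np.sin(a),0]);Y=np.array([-np.sin(a),np.cos(a),0])
h=c-40*X-32*Y+[0,0,40]; print('hinge',h)
for th in np.arange(1.1,1.45,.05):
    g=h+128*(np.cos(th)*Y+np.array([0,0,np.sin(th)])); print('%.2f'%th,g,proj(ctrl.camera_info('top'),g),proj(ctrl.camera_info('scene'),g))
```

```text
grip tri [563.6 274.9 172.9] [np.float64(0.385809987076245), np.float64(0.3858099870762944)]
hinge [565.3 235.8  52. ]
1.10 [563.  293.8 166.1] [150.1 193.2] [414.3 271.9]
1.15 [563.3 288.  168.8] [152.1 193. ] [412.  269.8]
1.20 [563.5 282.1 171.3] [154.2 192.8] [409.6 267.9]
1.25 [563.7 276.1 173.5] [156.5 192.6] [407.1 265.9]
1.30 [563.9 270.  175.3] [158.8 192.4] [404.5 264. ]
1.35 [564.2 263.8 176.9] [161.1 192.3] [401.9 262.2]
1.40 [564.4 257.5 178.1] [163.6 192.1] [399.2 260.4]
```

Run:
```python
from h import *
plan([563.7,275,226],2.2)
```

```text
t 36.95 pos [467.9 350.3 224.4] yaw 2.15 tilt 0.14 F [ 0.7 -1.   0.2] grip 60.2mm j6 0.40
roll -0.0009 then dx -7.89 dy 9.28 dz -0.16 cm
```

Call:
apply_moves(
  commands=[
    [5,-1,1.1,0,0],
    [5,-1.5,1.8,0,0],
    [5,-1.5,1.8,0,0],
    [5,-1.5,1.8,0,0],
    [5,-1.5,1.8,0,0],
    [5,-0.9,1,0,0],
    [5,0,0,0,0],
    [5,0,0,0,0],
  ],
)

```text
time_s: 37.62
eef_pos: [564.3, 274.4, 224.8]
ee_rot: [-0.0, 0.694, 0.72, -0.001]
force: [-0.8, 0.2, -0.3]
grip_width: 0.588
```

Run:
```python
from h import *
plan([563.7,275,165],2.2); i=ctrl.camera_info('wrist'); np.save('w22.npy',i,allow_pickle=True); snap('wrist','w22'); print(proj(i,[563.7,275,173.5]))
```

```text
t 37.62 pos [564.3 274.4 224.8] yaw 2.08 tilt 0.10 F [-0.8  0.2 -0.3] grip 50.2mm j6 0.23
roll -0.0020 then dx 0.06 dy -0.06 dz 5.98 cm
[280.92647972 239.66146052]
```

View pics/w22.png

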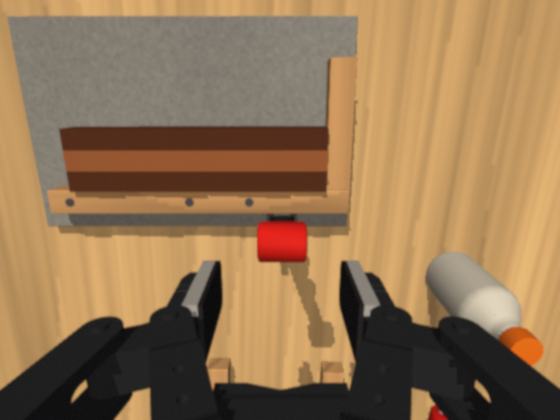

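The grip appears at (282,241), where I predicted it, and the blank is flush to both fences. I'll descend and pinch the grip.

Call:
apply_moves(
  commands=[
    [5,0,0,1.5,0],
    [5,0,0,2,0],
    [5,0,0,1.5,0],
    [5,0,0,0.7,0],
    [5,0,0,0.2,0],
    [5,0,0,0,0],
    [4,0,0,0,0],
    [3,0,0,0,0],
    [2.2,0,0,0,0],
    [2,0,0,0,0],
    [2,0,0,0,0],
    [2,0,0,0,0],
  ],
  squeeze=25,
)

```text
time_s: 38.67
eef_pos: [564.9, 275.1, 167.9]
ee_rot: [0.001, 0.694, 0.72, 0.001]
force: [1.9, 1.3, 5.7]
grip_width: 0.3
```

Run:
```python
from h import *
state(); snap('scene','s23',(350,180,500,340),4)
```

```text
t 38.67 pos [564.9 275.1 167.9] yaw 2.14 tilt 0.14 F [1.9 1.3 5.7] grip 25.6mm j6 0.23
```

View pics/s23.png

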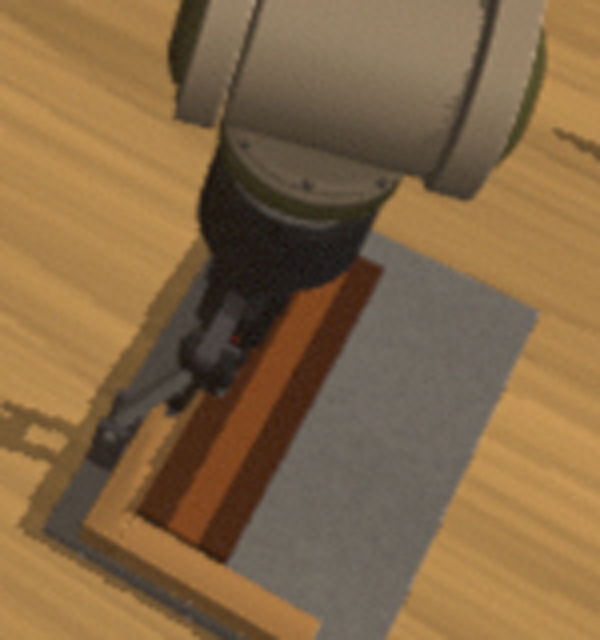

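Call:
apply_moves(
  commands=[
    [2,0.6,0,0.2,0],
    [2,0.6,0,0.25,0],
    [2,0.58,0,0.27,0],
    [2,0.57,0,0.3,0],
    [2,0.55,0,0.33,0],
    [2,0.53,0,0.35,0],
    [2,0.52,0,0.38,0],
    [2,0.49,0,0.41,0],
    [2,0,0,0,0],
  ],
)

```text
time_s: 39.47
eef_pos: [563.2, 320.2, 142.4]
ee_rot: [0.001, 0.694, 0.72, 0.001]
force: [2.9, 3.9, 4.2]
grip_width: 0.3
```

Run:
```python
from h import *
state(); snap('scene','s24',(350,180,500,340),4)
```

```text
t 39.47 pos [563.2 320.2 142.4] yaw 2.18 tilt 0.15 F [2.9 3.9 4.2] grip 25.6mm j6 0.30
```

View pics/s24.png

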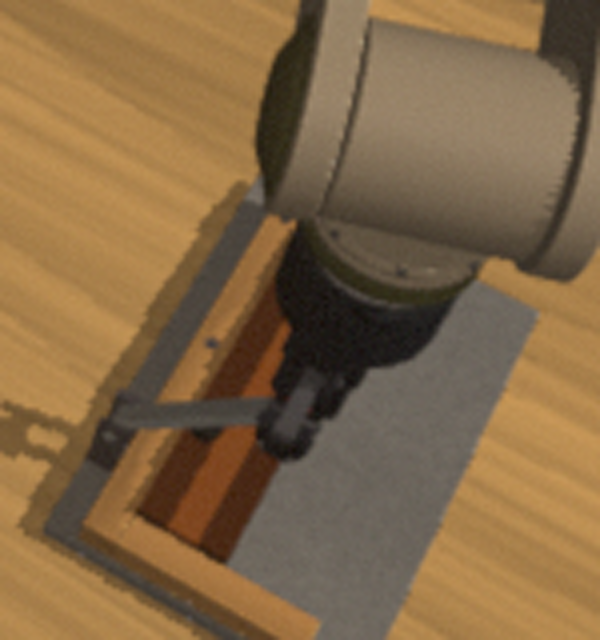

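Call:
apply_moves(
  commands=[
    [2,0.48,0,0.43,0],
    [2,0.45,0,0.45,0],
    [2,0.43,0,0.48,0],
    [2,0.4,0,0.5,0],
    [2,0.38,0,0.52,0],
    [2,0.35,0,0.53,0],
    [2,0.32,0,0.55,0],
    [2,0.3,0,0.57,0],
    [2,0.27,0,0.58,0],
    [2,0.24,0,0.59,0],
    [2,0,0,0,0],
  ],
)

```text
time_s: 40.43
eef_pos: [561.8, 356.4, 89.9]
ee_rot: [0.0, 0.694, 0.72, 0.001]
force: [4.4, 6.4, 1.6]
grip_width: 0.297
```

Call:
apply_moves(
  commands=[
    [2,0.21,0,0.6,0],
    [2,0.18,0,0.61,0],
    [2,0.15,0,0.62,0],
    [2,0.12,0,0.63,0],
    [2,0,0,0,0],
  ],
)

```text
time_s: 40.85
eef_pos: [561.6, 362.9, 65.0]
ee_rot: [0.0, 0.694, 0.72, 0.001]
force: [4.7, 6.6, 0.7]
grip_width: 0.297
```

Run:
```python
from h import *
state(); snap('scene','s25',(350,180,500,340),4)
```

```text
t 40.85 pos [561.6 362.9  65. ] yaw 2.15 tilt 0.15 F [4.7 6.6 0.7] grip 25.3mm j6 0.36
```

View pics/s25.png

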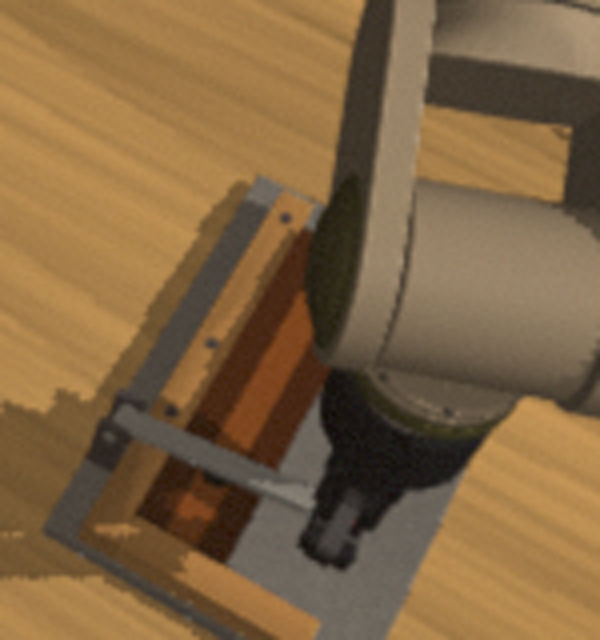

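Call:
apply_moves(
  commands=[
    [2,0.05,0,0.5,0],
    [2,0,0,0.4,0],
    [2,0,0,0.3,0],
    [2,0,0,0.1,0],
    [2,0,0,0,0],
  ],
)

```text
time_s: 41.32
eef_pos: [561.6, 363.9, 53.0]
ee_rot: [-0.0, 0.694, 0.72, 0.002]
force: [4.2, 9.2, 1.5]
grip_width: 0.296
```

Call:
apply_moves(
  commands=[
    [2,0,0,0.1,0],
    [2,0,0,0.1,0],
    [2,0,0,0,0],
  ],
)

```text
time_s: 41.57
eef_pos: [561.6, 363.9, 51.2]
ee_rot: [-0.0, 0.694, 0.72, 0.002]
force: [3.3, 10.0, 3.3]
grip_width: 0.304
```

Call:
apply_moves(
  commands=[
    [2,0.05,0,0.1,0],
    [2,0.05,0,0.1,0],
    [2,0,0,0,0],
  ],
)

```text
time_s: 41.82
eef_pos: [561.6, 364.1, 48.9]
ee_rot: [0.0, 0.694, 0.72, 0.001]
force: [2.7, 5.3, 2.4]
grip_width: 0.302
```

Call:
apply_moves(
  commands=[
    [2,0,0,0.1,0],
    [2,0,0,0.05,0],
    [2,0,0,0,0],
  ],
)

```text
time_s: 42.07
eef_pos: [561.5, 364.1, 47.4]
ee_rot: [0.0, 0.694, 0.72, 0.001]
force: [3.4, 5.8, 2.8]
grip_width: 0.298
```

Call:
apply_moves(
  commands=[
    [2,0,0,0.1,0],
    [2,0,0,0.05,0],
    [2,0,0,0,0],
  ],
)

```text
time_s: 42.32
eef_pos: [561.5, 364.2, 45.9]
ee_rot: [0.0, 0.694, 0.72, 0.001]
force: [3.6, 6.8, 2.5]
grip_width: 0.303
```

Call:
apply_moves(
  commands=[
    [2,0,0,0.1,0],
    [2,0,0,0,0],
  ],
)

```text
time_s: 42.48
eef_pos: [561.6, 364.1, 44.9]
ee_rot: [0.0, 0.694, 0.72, 0.001]
force: [3.1, 6.1, 2.8]
grip_width: 0.301
```

Call:
apply_moves(
  commands=[
    [2,0,0,0.1,0],
    [2,0,0,0,0],
  ],
)

```text
time_s: 42.65
eef_pos: [561.6, 364.2, 44.1]
ee_rot: [0.0, 0.694, 0.72, 0.001]
force: [2.7, 5.6, 4.4]
grip_width: 0.302
```

Run:
```python
from h import *
state(); snap('scene','s26',(350,180,500,340),4)
```

```text
t 42.65 pos [561.6 364.2  44.1] yaw 2.14 tilt 0.15 F [2.7 5.6 4.4] grip 25.8mm j6 0.36
```

View pics/s26.png

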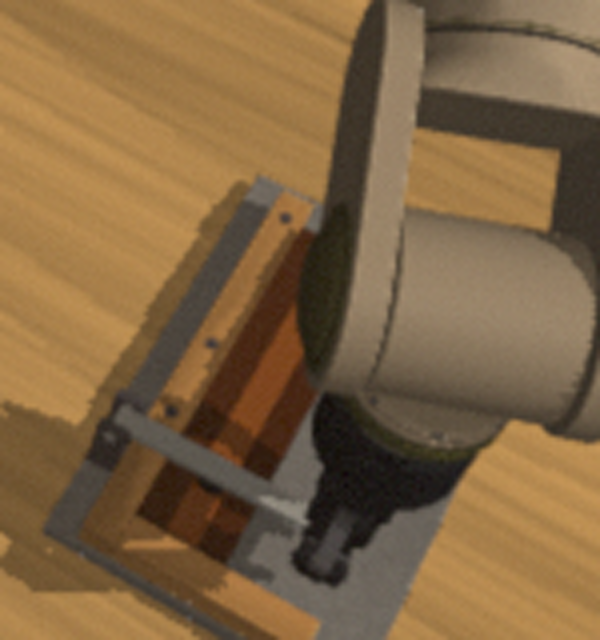

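Call:
apply_moves(
  commands=[
    [2,0,0,0.1,0],
    [2,0,0,0,0],
  ],
)

```text
time_s: 42.87
eef_pos: [561.6, 364.2, 43.8]
ee_rot: [0.0, 0.694, 0.72, 0.001]
force: [0.2, 4.7, 8.9]
grip_width: 0.298
```

Call:
apply_moves(
  commands=[
    [2,0,0,0.1,0],
    [2,0,0,0,0],
  ],
)

```text
time_s: 43.03
eef_pos: [561.6, 364.2, 43.6]
ee_rot: [0.0, 0.694, 0.72, 0.001]
force: [-2.4, 3.5, 14.7]
grip_width: 0.298
```

Call:
apply_moves(
  commands=[
    [2,0,0,0.1,0],
    [2,0,0,0,0],
  ],
)

```text
time_s: 43.2
eef_pos: [561.6, 364.2, 43.5]
ee_rot: [0.0, 0.694, 0.72, 0.002]
force: [-4.6, 1.5, 19.9]
grip_width: 0.305
```

Call:
apply_moves(
  commands=[
    [2.8,0,0,0,0],
    [3.4,0,0,0,0],
    [4.5,0,0,0,0],
    [5,0,0,0,0],
    [5,0,0,0,0],
    [5,0,0,-1,0],
    [5,0,0,-2,0],
    [5,0,0,-3,0],
    [4,0,0,-3,0],
    [0,0,0,-3,0],
    [0,0,0,0,0],
    [0,0,0,0,0],
  ],
)

```text
time_s: 44.2
eef_pos: [561.5, 363.7, 162.6]
ee_rot: [0.001, 0.694, 0.72, 0.002]
force: [0.5, 0.7, -1.6]
grip_width: 0.049
```

Run:
```python
from h import *
plan([561.6,364,110]); i=ctrl.camera_info('wrist'); np.save('w27.npy',i,allow_pickle=True); snap('wrist','w27'); snap('scene','s27',(350,180,500,340),4)
print(ctrl.sense()['joints'])
```

```text
t 44.20 pos [561.5 363.7 162.6] yaw 2.15 tilt 0.22 F [ 0.5  0.7 -1.6] grip 4.2mm j6 0.36
roll -0.0000 then dx 0.03 dy 0.01 dz 5.26 cm
[ 4.00043426e-01  6.97523317e-01  1.11751427e+00 -3.82502005e-05
  1.32831169e+00  3.62679683e-01]
```

View pics/w27.png

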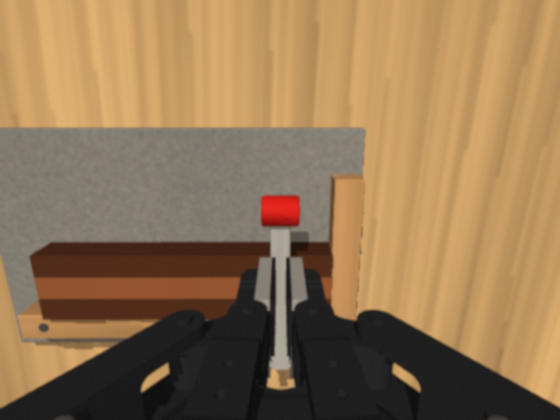

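View pics/s27.png

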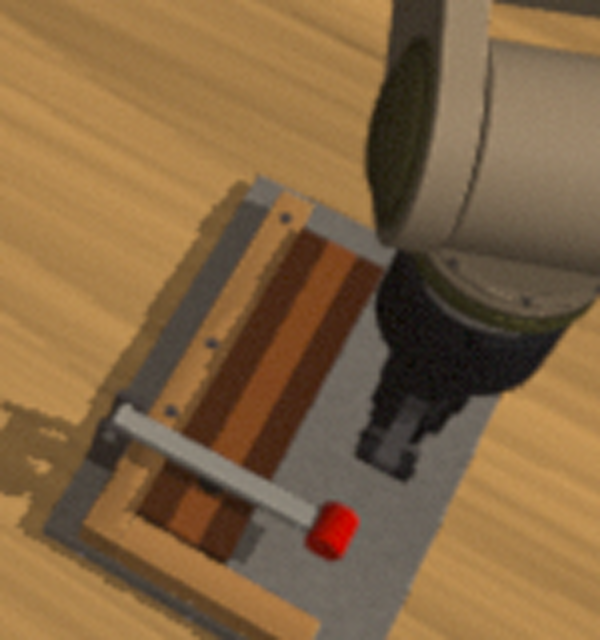

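The hold-down lies across the blank. To be sure it is right down, I'll press the grip from above with the fingers shut.

Call:
apply_moves(
  commands=[
    [0,0,0,2,0],
    [0,0,0,2.5,0],
    [0,0,0,2,0],
    [0,0,0,1,0],
    [0,0,0,0.3,0],
    [0,0,0,0,0],
    [0,0,0,0,0],
  ],
)

```text
time_s: 44.88
eef_pos: [561.4, 363.7, 83.2]
ee_rot: [0.0, 0.694, 0.72, 0.001]
force: [0.1, 0.6, 0.4]
grip_width: 0.001
```

Call:
apply_moves(
  commands=[
    [0,0,0,0.2,0],
    [0,0,0,0.1,0],
    [0,0,0,0,0],
  ],
)

```text
time_s: 45.13
eef_pos: [561.1, 363.6, 79.7]
ee_rot: [0.0, 0.694, 0.72, 0.0]
force: [-0.5, 1.0, 0.2]
grip_width: -0.005
```

Call:
apply_moves(
  commands=[
    [0,0,0,0.15,0],
    [0,0,0,0.1,0],
    [0,0,0,0,0],
  ],
)

```text
time_s: 45.38
eef_pos: [561.1, 363.6, 77.3]
ee_rot: [0.0, 0.694, 0.72, 0.0]
force: [-0.6, 0.6, 2.5]
grip_width: -0.001
```

Call:
apply_moves(
  commands=[
    [0,0,0,0.1,0],
    [0,0,0,0,0],
  ],
)

```text
time_s: 45.55
eef_pos: [561.2, 363.6, 77.0]
ee_rot: [0.0, 0.694, 0.72, 0.0]
force: [-2.0, -1.4, 8.3]
grip_width: -0.006
```

Call:
apply_moves(
  commands=[
    [0,0,0,0.1,0],
    [0,0,0,0,0],
  ],
)

```text
time_s: 45.72
eef_pos: [561.3, 363.7, 76.7]
ee_rot: [0.0, 0.694, 0.72, 0.001]
force: [-5.0, -1.5, 13.2]
grip_width: -0.005
```

Call:
apply_moves(
  commands=[
    [0,0,0,0.1,0],
    [0,0,0,0,0],
  ],
)

```text
time_s: 45.88
eef_pos: [561.3, 363.7, 76.6]
ee_rot: [0.0, 0.694, 0.72, 0.001]
force: [-7.2, -2.9, 17.9]
grip_width: 0.002
```

Call:
apply_moves(
  commands=[
    [0,0,0,-1,0],
    [0,0,0,-2.5,0],
    [0,0,0,-3.5,0],
    [0,0,0,-3.5,0],
    [0,0,0,-3,0],
    [0,0,-2.5,-2,0],
    [0,0,-3.5,0,0],
    [0,0,-3.5,0,0],
    [0,0,-3.5,0,0],
    [0,0,-3.5,0,0],
    [0,0,-2,0,0],
    [0,0,0,0,0],
  ],
)

```text
time_s: 46.88
eef_pos: [372.8, 356.8, 229.4]
ee_rot: [-0.0, 0.693, 0.721, -0.0]
force: [0.4, -0.3, -0.5]
grip_width: 0.002
```

Run:
```python
from h import *
state(); snap('top','t28'); snap('scene','s28'); crop('top0','x',(0,0,5,5),1)
i=ctrl.camera_info('wrist'); np.save('w28.npy',i,allow_pickle=True); snap('wrist','w28')
crop('t28','t28c',(110,140,250,290),5); crop('s28','s28c',(140,100,280,220),5)
```

```text
t 46.88 pos [372.8 356.8 229.4] yaw 2.28 tilt 0.03 F [ 0.4 -0.3 -0.5] grip 0.2mm j6 0.50
```

View pics/t28.png

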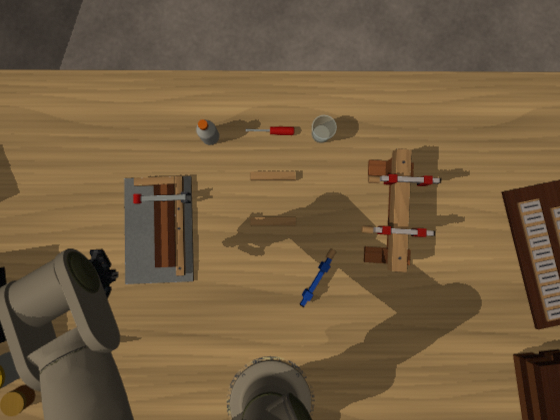

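View pics/t28c.png

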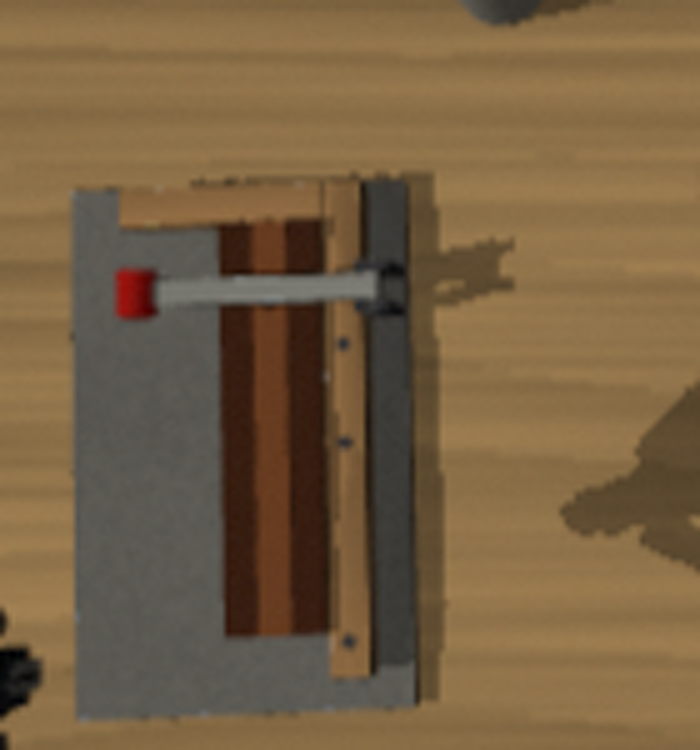

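View pics/s28c.png

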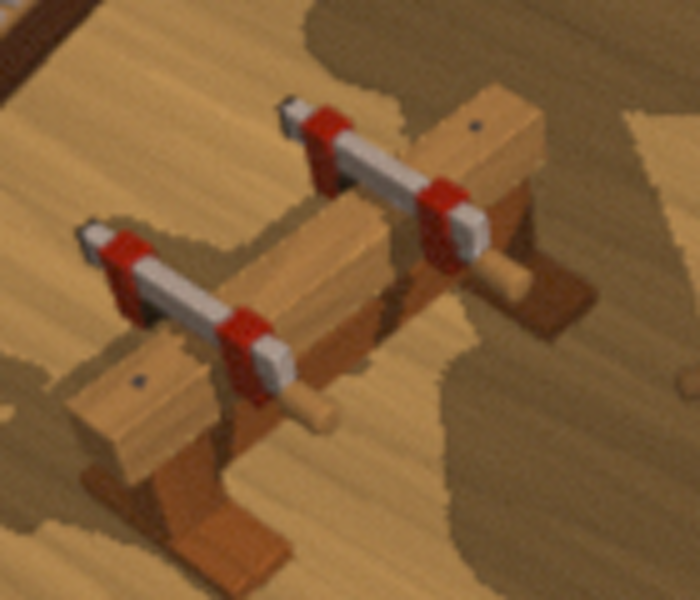

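View pics/w28.png

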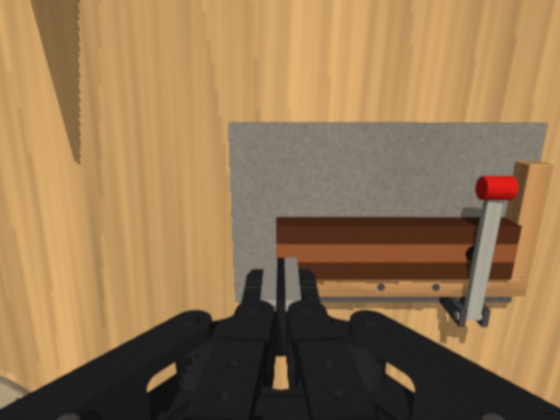

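The top view suggests the far clamp on the rail may have moved since the earlier picture: its jaw was at (386,188) and is now near (393,179). I'll look closer.

Run:
```python
from h import *
np.set_printoptions(precision=1,suppress=True)
crop('t28','t28d',(355,140,455,280),5)
crop('t9','t9d',(355,140,455,280),5)
```

```text
(no output)
```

View pics/t28d.png

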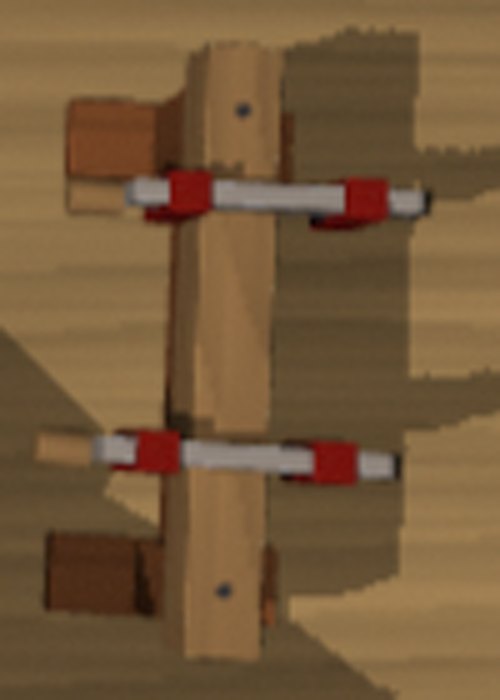

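View pics/t9d.png

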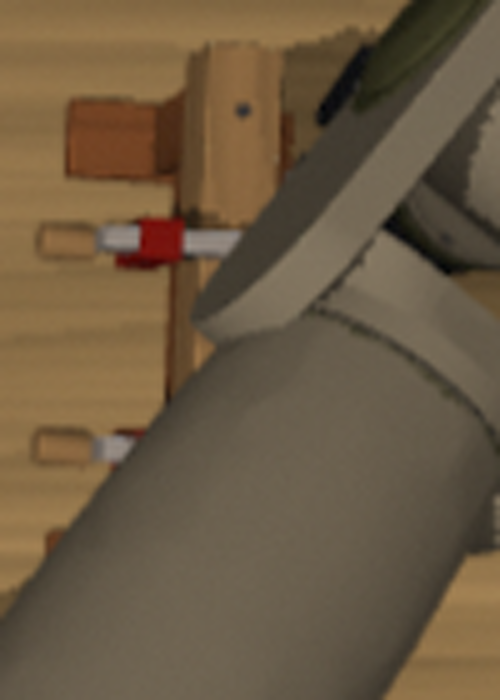

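```bash
python3 - <<'E'
from h import *
np.set_printoptions(precision=1,suppress=True)
t=ctrl.camera_info('top');s=ctrl.camera_info('scene')
def tri(a,b):
    M=[];B=[]
    for i,p in((t,a),(s,b)):
        o,d=ray(i,*p); d=d/np.linalg.norm(d);P=np.eye(3)-np.outer(d,d);M.append(P);B.append(P@o)
    p=np.linalg.solve(sum(M),sum(B)); return p,np.linalg.norm(M[0]@p-B[0])
T=lambda x,y:cp(x,y,(355,140),5); S=lambda x,y:cp(x,y,(140,100),5)
print('A +y',tri(T(191,191),S(246,331)),'-y',tri(T(367,198),S(128,248)))
print('B +y',tri(T(158,451),S(443,200)),'-y',tri(T(336,463),S(328,126)))
for n,a,b in [('A',(191,191),(367,198)),('B',(158,451),(336,463))]:
    a=at_z(t,*T(*a),146);b=at_z(t,*T(*b),146);print(n,a,b,(a+b)/2)
E
python3 -c "
import cv2
im=cv2.imread('pics/raw_s28.png')[135:190,150:215];cv2.imwrite('pics/s28e.png',cv2.resize(im,None,fx=10,fy=10,interpolation=cv2.INTER_CUBIC))"
```

```text
A +y (array([ 604.9, -314. ,  141.1]), np.float64(0.6455042872820256)) -y (array([ 600.7, -402.5,  146. ]), np.float64(0.5114451084940286))
B +y (array([ 472.5, -294.4,  140.4]), np.float64(0.4312358078493729)) -y (array([ 466.2, -384.1,  142. ]), np.float64(0.5716737010568551))
A [ 604.5 -313.   146. ] [ 601.  -402.9  146. ] [ 602.8 -358.   146. ]
B [ 472.7 -293.2  146. ] [ 466.5 -383.1  146. ] [ 469.6 -338.1  146. ]
```

View pics/s28e.png

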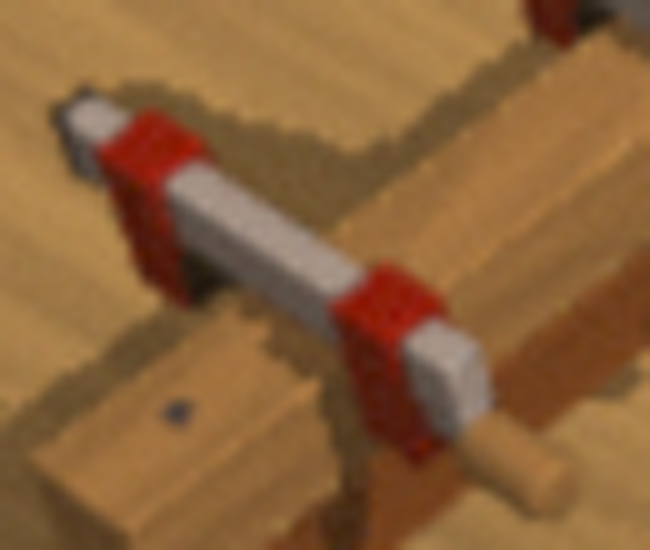

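The far clamp has been knocked about 12 mm across and 20 mm along the rail. It is still astride, but its +y jaw is nearly against the rail. There is plenty of time, so I'll re-seat it centrally.

Call:
apply_moves(
  commands=[
    [0,-2,0.6,0,0.039],
    [0,-3,1,0,0.039],
    [0,-3,1,0,0],
    [0,-3,1,0,0],
    [0,-3,1,0,0],
    [0,-3,1,0,0],
    [0,-3,1,0,0],
    [2,-3,1,0,0],
    [3.6,-3,1,0,0],
    [3.6,-3,1,0,0],
    [3.6,-3,1,0,0],
    [3.6,-3,1,0,0],
  ],
)

```text
time_s: 48.03
eef_pos: [481.5, 0.5, 228.7]
ee_rot: [0.0, 0.722, 0.692, -0.0]
force: [0.5, 0.3, -0.1]
grip_width: 0.42
```

Call:
apply_moves(
  commands=[
    [3.6,-3,1,0,0],
    [3.6,-3,1,0,0],
    [3.6,-3,1,0,0],
    [3.6,-3,1,0,0],
    [3.6,-3,1,0,0],
    [3.6,-3,1,0,0],
    [3.6,-3,1,0,0],
    [3.6,-3,1,0,0],
    [3.6,-3,1,0,0],
    [3.6,-3,1,0,0],
    [3.6,-2,0.6,0,0],
    [3.6,0,0,0,0],
  ],
)

```text
time_s: 49.03
eef_pos: [573.3, -326.0, 226.9]
ee_rot: [-0.0, 0.723, 0.691, -0.0]
force: [0.1, 0.9, -0.1]
grip_width: 0.422
```

Run:
```python
from h import *
plan([602.8,-358,225],-2.2)
```

```text
t 49.03 pos [ 573.3 -326.   226.9] yaw -2.58 tilt 0.05 F [ 0.1  0.9 -0.1] grip 36.1mm j6 -0.65
roll -0.0067 then dx -3.08 dy 3.07 dz 0.19 cm
```

Call:
apply_moves(
  commands=[
    [3.6,-1.5,1.5,0,-0.007],
    [3.6,-1.5,1.5,0,0],
    [3.6,0,0,0,0],
    [3.6,0,0,0,0],
  ],
)

```text
time_s: 49.37
eef_pos: [602.4, -352.9, 227.4]
ee_rot: [-0.001, 0.719, 0.695, -0.0]
force: [0.1, 0.9, -0.4]
grip_width: 0.416
```

Run:
```python
from h import *
np.set_printoptions(precision=1,suppress=True)
plan([602.8,-358,139.5],-2.2); i=ctrl.camera_info('wrist'); np.save('w29.npy',i,allow_pickle=True); snap('wrist','w29')
crop('w29','w29c',(200,40,400,340),2.5)
for p in [[602.8,-358,142],[604.5,-313,146],[601,-402.9,146]]: print(proj(i,p))
```

```text
t 49.37 pos [ 602.4 -352.9  227.4] yaw -1.98 tilt 0.08 F [ 0.1  0.9 -0.4] grip 35.6mm j6 -0.66
roll 0.0039 then dx -0.51 dy 0.06 dz 8.79 cm
[282.7 228.3]
[283.2 158.3]
[282.1 294.6]
```

View pics/w29c.png

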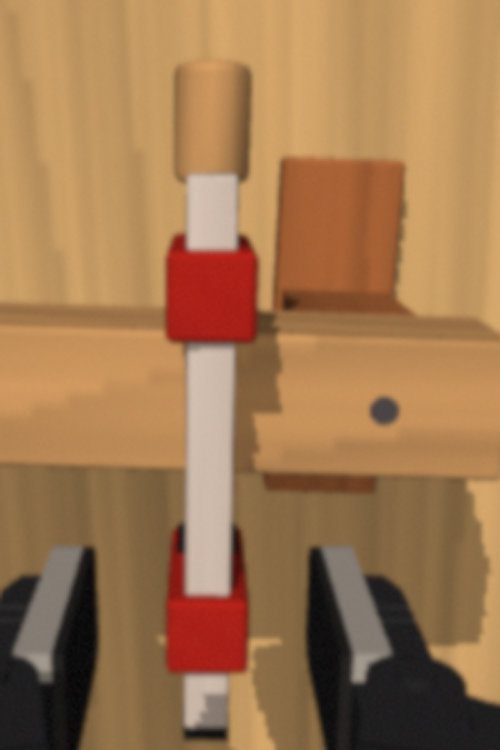

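Call:
apply_moves(
  commands=[
    [3.6,-0.4,0,2,0.004],
    [3.6,0,0,2.5,0],
    [3.6,0,0,2.2,0],
    [3.6,0,0,1.2,0],
    [3.6,0,0,0.6,0],
    [3.6,0,0,0,0],
    [3.6,0,0,0,0],
  ],
)

```text
time_s: 50.0
eef_pos: [602.5, -356.3, 145.2]
ee_rot: [0.001, 0.72, 0.694, 0.0]
force: [0.4, 0.6, 0.4]
grip_width: 0.423
```

Call:
apply_moves(
  commands=[
    [2,0,0,0,0],
    [1,0,0,0,0],
    [0.6,0,0,0,0],
    [0.6,0,0,0,0],
    [0.6,0,0,0,0],
    [0.6,0,0,0,0],
  ],
  squeeze=40,
)

```text
time_s: 50.5
eef_pos: [602.7, -356.4, 145.3]
ee_rot: [0.001, 0.72, 0.694, 0.0]
force: [0.1, 0.3, 6.1]
grip_width: 0.125
```

Run:
```python
from h import *
state()
```

```text
t 50.50 pos [ 602.7 -356.4  145.3] yaw -2.15 tilt 0.16 F [0.1 0.3 6.1] grip 10.7mm j6 -0.66
```

Call:
apply_moves(
  commands=[
    [0.6,0,0,-0.3,0],
    [0.6,0,0,-0.5,0],
    [0.6,0.3,0,0,0.012],
    [0.6,0.4,0,0,0.012],
    [0.6,0.4,0,0,0],
    [0.6,0.2,0,0,0],
    [0.6,0,0,0,0],
    [0.6,0,0,0,0],
  ],
)

```text
time_s: 51.17
eef_pos: [602.9, -342.9, 151.7]
ee_rot: [-0.0, 0.728, 0.685, -0.0]
force: [-0.2, -0.3, -2.0]
grip_width: 0.125
```

Run:
```python
from h import *
state(); snap('wrist','w30')
```

```text
t 51.17 pos [ 602.9 -342.9  151.7] yaw -3.51 tilt 0.01 F [-0.2 -0.3 -2. ] grip 10.7mm j6 -0.62
```

View pics/w30.png

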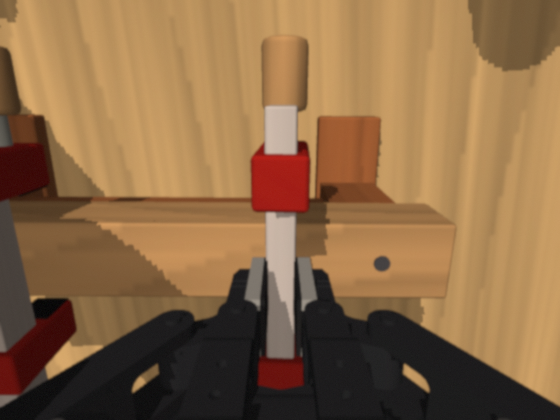

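The clamp is held and centred over the rail, so I'll lower it to contact.

Call:
apply_moves(
  commands=[
    [0.6,0,0,0.3,0],
    [0.6,0,0,0.2,0],
    [0.6,0,0,0.1,0],
    [0.6,0,0,0,0],
    [0.6,0,0,0,0],
  ],
)

```text
time_s: 51.63
eef_pos: [602.9, -343.2, 145.7]
ee_rot: [-0.0, 0.729, 0.685, -0.0]
force: [0.7, 0.1, -3.2]
grip_width: 0.124
```

Call:
apply_moves(
  commands=[
    [0.6,0,0,0.1,0],
    [0.6,0,0,0,0],
    [0.6,0,0,0,0],
  ],
)

```text
time_s: 51.88
eef_pos: [603.0, -343.2, 145.3]
ee_rot: [0.0, 0.729, 0.685, 0.0]
force: [-1.0, 1.4, 3.4]
grip_width: 0.121
```

Call:
apply_moves(
  commands=[
    [1.3,0,0,0,0],
    [1.6,0,0,0,0],
    [2.2,0,0,0,0],
    [3,0,0,0,0],
    [3.6,0,0,0,0],
    [3.6,0,0,-1,0],
    [3.6,0,0,-2,0],
    [3.6,0,0,-3,0],
    [3.6,0,0,-2,0],
    [3.6,1,-1,0,0],
    [3.6,3,-1.5,0,0],
    [3.6,3,-1.5,0,0],
  ],
)

```text
time_s: 52.88
eef_pos: [566.6, -270.7, 225.3]
ee_rot: [0.0, 0.729, 0.684, 0.0]
force: [0.9, 0.4, 0.4]
grip_width: 0.423
```

Call:
apply_moves(
  commands=[
    [3.6,3,-1.5,0,0],
    [3.6,3,-1.5,0,0],
    [3.6,3,-1.5,0,0],
    [3.6,3,-1.5,0,0],
    [3.6,2,-1,0,0],
    [3.6,0,0,0,0],
    [3.6,0,0,0,0],
  ],
)

```text
time_s: 53.47
eef_pos: [506.1, -126.2, 226.0]
ee_rot: [0.001, 0.728, 0.686, 0.0]
force: [-0.0, 0.3, 0.9]
grip_width: 0.423
```

Run:
```python
from h import *
np.set_printoptions(precision=1,suppress=True)
state(); snap('top','t31'); snap('scene','s31'); crop('s31','s31c',(140,100,280,220),5); crop('t31','t31c',(110,140,250,290),5)
```

```text
t 53.47 pos [ 506.1 -126.2  226. ] yaw -3.45 tilt 0.11 F [-0.   0.3  0.9] grip 36.2mm j6 -0.41
```

View pics/t31.png

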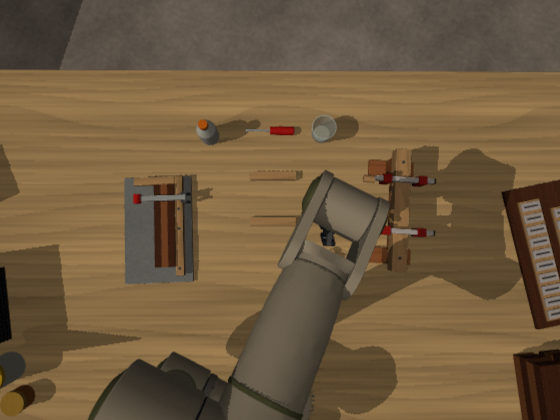

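View pics/s31.png

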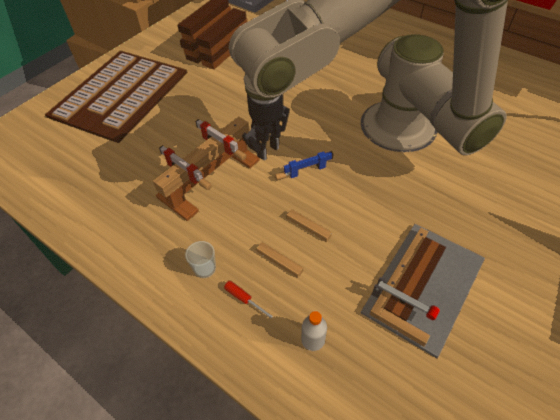

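View pics/s31c.png

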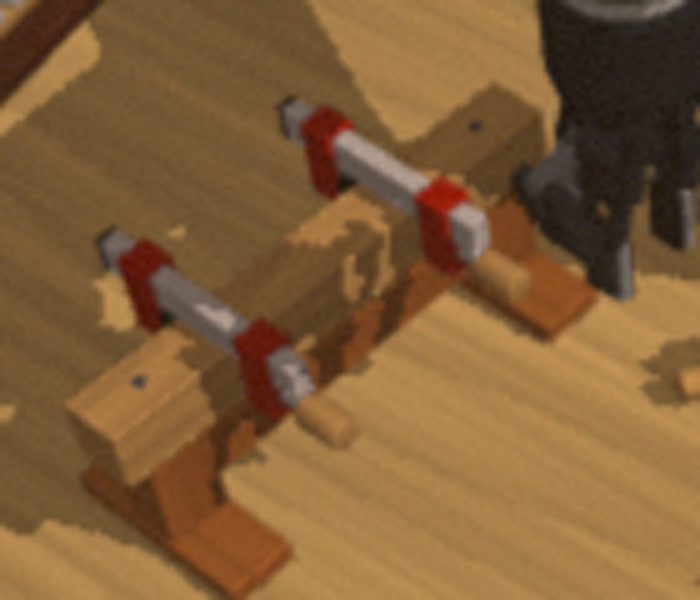

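View pics/t31c.png

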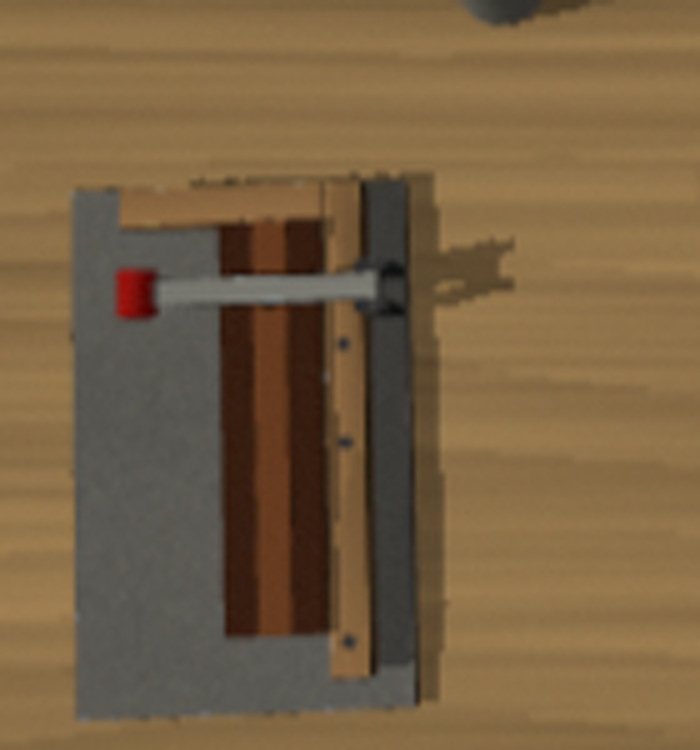

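Both clamps sit centred and flat astride the rail, at scene (183,167) and (217,137). The blank is flush in the corner, the hold-down lies across it, and the bystanders are where they started. Handing in.

Run:
```python
from h import *
print(ctrl.finish_job())
```

```text
the job is handed in; nothing more can be done
None
```

The job is handed in at about 53.5 s on the robot's clock. Only two clamps were there, and both now hang astride the rail. The blank is home in the fence corner, and the hold-down was swung onto it only after that.

**Clamps:** My check after the hold-down showed the far clamp knocked about 12 mm across the rail and 20 mm along it, though still astride. I re-seated it centrally. The last pictures show both beams flat with a jaw on either side.

**Blank:** It stopped firmly against the long fence twice, at the same tool position (10.8 N both times), and against the short fence (up to 22 N). The last picture shows no gap at either fence. The push against the short fence also read about 19 N upward on the tool. I took that to be the finger bearing on the blank's top edge.

**Hold-down:** Pressing its grip from above stopped hard at about 0.02 rad, and it stayed there after release.

**Bystanders:** The glue bottle, tumbler and screwdriver are at the same pixels as at the start.

**Disagreement:** Before the re-seat, triangulating the far clamp's two jaw tops gave heights 5 mm apart. A close view showed its beam flat, so I put that down to pixel noise. I did not repeat the measurement after re-seating it.

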